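Prove the lid press and run the tall jar home

ROBOT

A 7-joint arm with a two-finger parallel gripper is mounted at the origin on the work surface. World frame = base frame: x ahead of the robot, y to its left, z up, the work surface at z = 0. Lengths are in m, angles in rad, forces in N, time in s.
With the tool pointing down it reaches from about 0.4 to 0.875 m from the base axis. Payload 19.3 kg.
Tool frame: the origin (TCP) lies at the very end of the fingers, on their centre line; the grasp point (between the pads) lies 19 mm behind it; z points along the fingers, y is the line along which they close (so a half turn about z gives the same grasp; the last joint's range is limited). The gripper opens to 85 mm and grips with 20 to 120 N. Pads are 22 mm wide; open, the fingers measure 114 mm over their backs; the gripper's body (76 mm by 85 mm) begins 54 mm behind the grasp point. The pads swing forward as they close: fully open they stand 13 mm farther back than shut.
Start: joints at [-1.298, 0.521, -0.036, 1.599, 0.021, 1.021, -0.113], TCP at [0.21, 0.589, 0.231] pointing down, gripper open.
Joint ranges: [-2.91, 2.91], [-0.3, 2.13], [-1.5, 1.42], [0.17, 2.43], [-1.26, 4.41], [0.16, 1.93], [-2.52, 2.52]. Speed limits (rad/s): [1.89, 1.89, 2.39, 2.39, 3.01, 3.01, 3.01].

INTERFACE

Orientations are given as [roll, pitch, yaw] about the fixed x, y, z axes, in that order (R = Rz(yaw) Ry(pitch) Rx(roll)).
In Python, from workcell import monitor, optics, workorder gives the robot as it stands.
- The arm moves only by the tool apply_moves, never from a script. Its arguments are lists of equal length, an entry for each row: "linear": the shift along the tool's x, y, z each as a share of 0.1 m, from -1 to 1, a list of three; "delta_rot": the turn, a rotation vector about the tool's x, y, z each as a share of 120 degrees, from -1 to 1, a list of three. A call has exactly 5 rows; each row is the pose to reach, as a shift and turn from the pose commanded when the call began, along the tool's axes at that moment; what a row does not reach only later rows make up. A row lasts 1/12 s, in which the tool goes at most 41.7 mm and 7.16 degrees, less where a joint would pass 70% of its speed; a pose out of reach is approached as far as the arm can. A call with a number of a shift or a turn outside -1 to 1 is refused whole. A call with a gripper value outside its range is refused whole. "gripper" is the opening, from -1 (shut) to 1 (fully open), set as the call begins (left out, the last holds). The fingers move at their own pace and stop on an object; "force" is the grip in N (left out, the last holds). Time passes only in rows, so rows that repeat a pose let the fingers close, or fill a call up. It gives the time, the measured TCP pose, the force, the opening and the grip force at its end, in the units of the state.
- monitor.observe(): the state, without advancing time (a new reading comes with each control period).
- optics.grab_frame(name): name is "side" or "top" or "wrist"; returns (picture, depth): 400x640x3 uint8, red, green, blue; 400x640 float32, m along the optical axis (not along the pixel's ray), 0 where there is no reading.
- optics.camera_info(name): a dict with "fx", "fy", "cx", "cy" (pixels), "rvec" (rotation vector, rad) and "tvec" (3), from world to camera coordinates, as OpenCV has them; the wrist camera has in their place "T_tool_cam" (4x4, takes a point from camera to tool coordinates, whose origin is the TCP and whose axes are the flange's). Camera axes: x right, y down, z forward; pixel columns grow to the right and rows downward; lengths in m; the calibration is good to about 2 mm. The wrist camera is an equidistant fisheye: a pixel r from the principal point sees the ray r / f radians off the axis. A picture is of the moment at which its call begins: read the wrist's pose just before it. camera_info takes no time and is no camera call.
- workorder.job_done(): hands the job in; it is judged then, once.
The state is a dict: "clock": time; "qpos": joint angles; "qd": joint speeds; "joint_efforts": joint torques, N m; "position": TCP position; "tool_rot": TCP orientation; "force": force on the tool from outside, world axes, zero at the start; "moment": the same for the moment, N m; "grip_width": finger opening in m; "finger_force": force on a finger pad.
Only numpy, scipy, OpenCV 4.12 (cv2) and the standard library are available. Lean on these libraries where they do the work, as an engineer would, in place of code of your own. Each camera call takes 0.05 s, during which the arm holds its last target. There are 200 camera calls.

TASK

Prove the safety catch of the lid-stamping press: press its test button so that the catch arm drops, then lift the arm back until it stands up by itself. Then gently stand the tall jar in the middle of the round pad of the sliding carriage, let go of it, and slide the carriage gently all the way under the head to the stop, with the jar still standing on the pad. Leave the short jars where they stand and knock nothing over.

Things in the scene. Friction and masses are not known exactly. Their poses are not given: they have to be found in the camera images.
- press: bench press, fixed. Origin on the table under the middle of the slide; z up, x away from the robot, y along the slide towards the head. In this frame (mm): base plate x -75..75, y -275..210, top z 20; column x 70..120, y 80..170, to z 260; grey trip box at the -y end, x -100..40, y -270..-200, top z 66, carrying the test button and the catch arm
- head (a point): middle of the underside of the white head that overhangs the +y end of the slide, 195 mm above the table. The head is a block 225 (press x) x 145 (press y) x 55 mm high; a rubber stamp under it reaches down to 184 mm. The home carriage and its handle lie below it
- carriage (a joint): position of the carriage along the press's +y (m): 0 at the loading end, 0.26 at the stop under the head. It stays where it is left; about 3 N of friction
- pad (a point): centre of the top of the carriage's round black rubber pad, 92 mm across, 54 mm above the table. The carriage plate is aluminium, 110 x 110 mm
- handle (a point): grip point on the axis of the carriage handle, a black round bar 22 mm thick that rises at the carriage front, leaning 35 deg from vertical to the press -x; its end is 39 mm further up the axis. 83 mm above the table, 114 mm before the pad centre. With the carriage home an upright gripper would hit the head: lean it back to -x, along the bar
- test_button (a joint): travel of the test button (m): 0 out, 0.008 fully pressed (about 5 N); it springs back
- button_top (a point): centre of the top of the test button, a white round cap 32 mm across on top of the trip box, 90 mm above the table; pressed straight down
- catch (a joint): angle of the catch arm (rad): 0 standing, leaning 0.1 rad past upright towards the press's +x so that it stays; grows as the arm falls towards -x, 1.2 when dropped. Pressing the button pushes it past its balance and it falls by its weight
- catch_tip (a point): middle of the cross bar at the end of the catch arm: steel, 16 mm thick, 36 mm long along the press's y, 95 mm from the hinge; the arm itself is a 10 mm round bar
- catch_hinge (a point): hinge of the catch arm, on the trip box 75 mm above the table and 75 mm in front (-x) of the button; its axis runs along the press's y
- tall_jar: the tall jar: 60 mm across, 120 mm high, with a steel lid (the top 18 mm, 58 mm across); 0.3 to 0.55 kg; origin at the centre of its underside, z up
- short_jar1: bystander: a short wide jar with a steel lid, 72 mm across and 75 mm high; origin at the centre of its underside, z up
- short_jar2: bystander: a short wide jar with a steel lid, 72 mm across and 75 mm high; origin at the centre of its underside, z up
- short_jar3: bystander: a short wide jar with a steel lid, 72 mm across and 75 mm high; origin at the centre of its underside, z up

How it is judged:
By the outcome, as a careful person would: the job done as asked, in the order asked, and still so for the second after the job is handed in, with the robot touching nothing.
It also fails if it takes over 72 s, if anything falls off the work surface, if the arm or the gripper's body presses on something with over 40 N, if the wrist force passes 120 N, or if a joint passes its speed limit or range.

## Working session

There is one attempt and no reset: what is moved stays moved. The work goes in short steps, Python scripts to look and compute and a tool call to move; the robot and the scene stay as the last step left them, time stands still between calls to the robot, and variables do not carry over. Pictures are saved under pics/ and viewed, at most 10 in all, crops included, and the job is handed in when it is done.

Besides the shell and the picture viewer there is one more tool, called after "Call:" by a JSON object that holds its "api" and its "payload", one argument or row to a line. apply_moves: Moves the arm, as the interface text tells. Its arguments: {"type":"object","properties":{"linear":{"type":"array"},"delta_rot":{"type":"array"},"gripper":{"type":"number"},"force":{"type":"number"}},"required":["linear","delta_rot"]}

```bash
mkdir -p pics; ls; cat > h.py <<'E'
import numpy as np, cv2
from scipy.spatial.transform import Rotation as R
from workcell import monitor, optics, workorder
def save(n,a): cv2.imwrite('pics/'+n+'.png',a[...,::-1])
def cam(n):
    c=optics.camera_info(n); return c
def cloud(n,d):
    c=cam(n); v,u=np.mgrid[0:400,0:640]
    P=np.stack([(u-c['cx'])/c['fx']*d,(v-c['cy'])/c['fy']*d,d],-1)
    M=R.from_rotvec(np.ravel(c['rvec'])).as_matrix()
    return (P-np.ravel(c['tvec']))@M
E
python3 - <<'E'
from h import *
s=monitor.observe(); print(s)
for n in('top','side'):
    p,d=optics.grab_frame(n); save(n,p); np.savez(n+'.npz',p=p,d=d,P=cloud(n,d)); print(n,cam(n))
E
```

```text
pics
{'clock': 0.0, 'qpos': array([-1.29815505,  0.52201759, -0.03633754,  1.59998862,  0.02122799,
        1.02111851, -0.11281804]), 'qd': array([ 0.00166616,  0.00130604,  0.00033514,  0.00041889, -0.00053659,
       -0.00027422, -0.0014789 ]), 'joint_efforts': array([ 4.60644624e-04, -9.27085161e+01,  1.97961800e+00, -3.69936347e+01,
        1.76657620e-02,  7.85361277e-03,  3.87069917e-06]), 'position': array([0.21002652, 0.58829765, 0.23073035]), 'tool_rot': array([-3.14045089e+00,  1.01050422e-04,  2.79874650e+00]), 'force': array([0.20658231, 0.31301813, 0.82434124]), 'moment': array([0.01023522, 0.06704009, 0.02386876]), 'finger_force': 0.0, 'grip_width': 0.0851768593092961}
top {'fx': 398.53680413548227, 'fy': 398.53680413548227, 'cx': 310.7845336239922, 'cy': 204.4124822042612, 'rvec': array([ 2.14565601, -2.1367568 ,  0.14300855]), 'tvec': array([-0.05438843,  0.54359568,  0.95885562])}
side {'fx': 382.95450717849565, 'fy': 382.95450717849565, 'cx': 312.2675023348605, 'cy': 192.48122386540453, 'rvec': array([ 2.01003179, -0.72486483,  0.3894599 ]), 'tvec': array([-0.46921084,  0.2492835 ,  0.85319135])}
```

View pics/top.png

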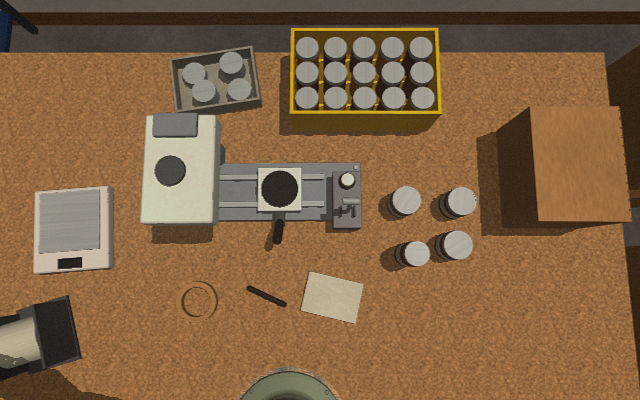

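View pics/side.png

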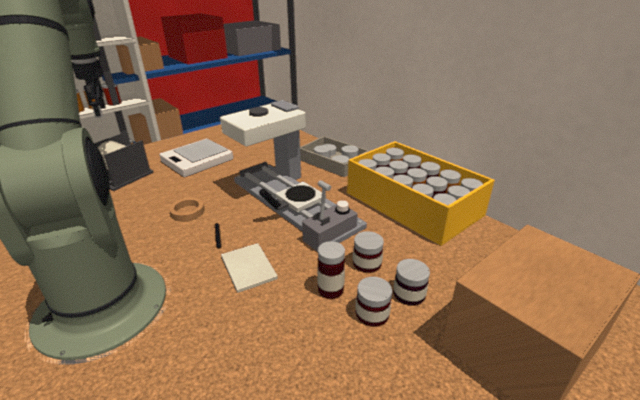

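The top view shows the pad at about (279,189), the button at (347,180), the catch arm at (350,208) and the handle at (278,232). The tall jar's lid is at (415,253), and the short jars are at (406,200), (460,202) and (457,245). The side view confirms which jar is tall and that the arm is standing.

```bash
python3 - <<'E'
from h import *
z=np.load('top.npz'); p=z['p'].astype(int); P=z['P']; g=p.mean(-1)
np.set_printoptions(precision=4,suppress=True)
def comp(mask,seed,name):
    n,l=cv2.connectedComponents(mask.astype(np.uint8),connectivity=4)
    k=l[seed[1],seed[0]]; m=(l==k)
    q=P[m]; c=cv2.minEnclosingCircle(q[:,:2].astype(np.float32))
    print(name,k,m.sum(),'mean',q.mean(0),'med z',np.median(q[:,2]),'circ',c)
    return m
H=P[...,2]
for n,s,a,b in [('tall',(415,253),.11,.13),('s1',(406,200),.065,.085),('s2',(460,202),.065,.085),('s3',(457,245),.065,.085),('button',(347,180),.082,.1),('box',(340,222),.058,.072),('base',(240,190),.014,.026),('head',(190,130),.235,.26)]:
    m=comp((H>a)&(H<b),s,n)
    if n in('base','head','box'):
        r=cv2.minAreaRect(P[m][:,:2].astype(np.float32)*1000); print(r)
m=comp((g<60)&(abs(H-.054)<.008),(279,189),'pad')
# handle/catch dumps
print('table',H[300,450],H[330,200])
q=P[160:235,330:365][(H[160:235,330:365]>.1)]; print('catch high',len(q),q.min(0),q.max(0)); 
q=q[q[:,2]>.15]; print(q.mean(0) if len(q) else '',q)
m=np.zeros(H.shape,bool); m[213:250,265:292]=1; m&=(g<70)&(H>.03)
q=P[m]; print('handle',len(q),q.min(0),q.max(0)); t=q[q[:,2]>.1]; print(t.mean(0))
cv2.imwrite('pics/crop.png',cv2.resize(z['p'][150:260,210:370,::-1],None,fx=5,fy=5,interpolation=cv2.INTER_CUBIC))
E
```

```text
tall 438 534 mean [ 0.4217 -0.2908  0.1206] med z 0.12071932852516165 circ ((0.4218166768550873, -0.29163509607315063), 0.02916669100522995)
s1 64 669 mean [ 0.5503 -0.2812  0.0756] med z 0.07583883697689806 circ ((0.5510556697845459, -0.28196123242378235), 0.03511257842183113)
s2 65 686 mean [ 0.5483 -0.4137  0.0754] med z 0.07561667867085119 circ ((0.5482628345489502, -0.41534551978111267), 0.0357951857149601)
s3 76 716 mean [ 0.4435 -0.3992  0.0755] med z 0.07567233790266777 circ ((0.44386160373687744, -0.4008843004703522), 0.03541582450270653)
button 53 137 mean [ 0.5977 -0.1389  0.0906] med z 0.09068513540582752 circ ((0.5984089970588684, -0.13906706869602203), 0.01603824831545353)
box 112 1216 mean [ 0.5465 -0.138   0.0669] med z 0.0668446352080721 circ ((0.5535135865211487, -0.1392381191253662), 0.07661794126033783)
((552.7035522460938, -139.35232543945312), (138.8623046875, 69.92547607421875), 0.7569851875305176)
base 88 824 mean [0.5825 0.1361 0.0211] med z 0.021082357475251536 circ ((0.5821797847747803, 0.1351727396249771), 0.05548533797264099)
((582.0255737304688, 135.6030
[... 3509 characters left out ...]
.5271 -0.151   0.177 ]
 [ 0.5271 -0.1532  0.1772]
 [ 0.5276 -0.1556  0.1743]
 [ 0.5259 -0.1236  0.1699]
 [ 0.5254 -0.1255  0.1731]
 [ 0.5258 -0.1278  0.1709]
 [ 0.5256 -0.1299  0.1719]
 [ 0.5257 -0.1321  0.1716]
 [ 0.5255 -0.1342  0.1729]
 [ 0.5256 -0.1364  0.1725]
 [ 0.5257 -0.1386  0.1715]
 [ 0.5255 -0.1406  0.1729]
 [ 0.5253 -0.1427  0.1743]
 [ 0.5257 -0.145   0.1721]
 [ 0.5255 -0.1471  0.1735]
 [ 0.526  -0.1496  0.1702]
 [ 0.5257 -0.1515  0.172 ]
 [ 0.5257 -0.1537  0.1721]
 [ 0.5256 -0.1558  0.1726]
 [ 0.5261 -0.1401  0.1541]
 [ 0.5265 -0.1426  0.1514]
 [ 0.4001 -0.0636  1.0265]
 [ 0.4001 -0.0636  1.0265]]
handle 276 [ 0.4001 -0.0636  0.0422] [0.5212 0.0392 1.0265]
[0.4538 0.0232 0.1305]
```

View pics/crop.png

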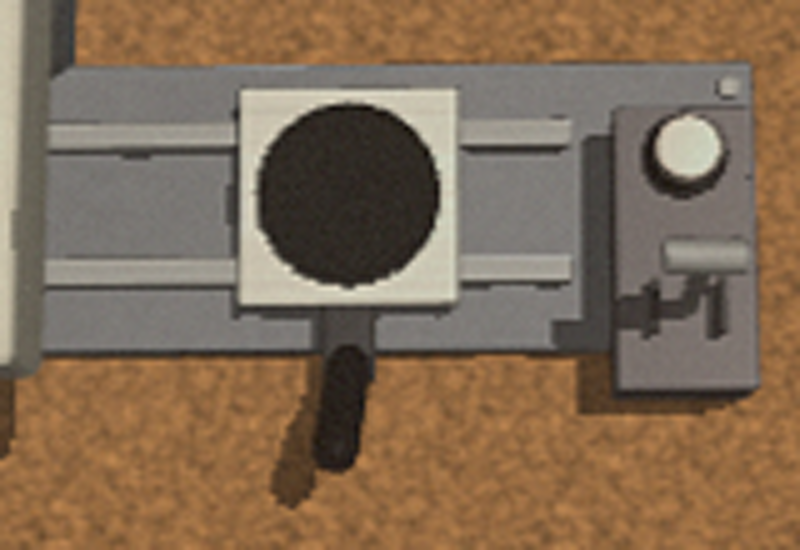

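The crop shows the carriage at the loading end, the handle leaning toward the robot, and the cross bar at about (705,255) in the crop. I'll fit the press yaw and find the head's edges while the arm moves over.

```bash
python3 - <<'E'
from h import *
z=np.load('top.npz'); P=z['P']; H=P[...,2]
m=np.zeros(H.shape,bool); m[110:228,138:225]=1; m&=(H>.235)&(H<.258)
q=P[m]; print('head',cv2.minAreaRect(q[:,:2].astype(np.float32)*1000),q.min(0),q.max(0))
# rails / base +x edge line and plate edges
pl=np.zeros(H.shape,bool); pl[160:220,250:310]=1; pl&=(H>.045)&(H<.062)
print('plate',cv2.minAreaRect(P[pl][:,:2].astype(np.float32)*1000))
b=(H>.014)&(H<.028); pts=[]
for u in range(225,330):
    c=np.where(b[155:180,u])[0]
    if len(c): pts.append(P[155+c[0],u,:2])
pts=np.array(pts); print('slope dx/dy',np.polyfit(pts[:,1],pts[:,0],1))
m=np.zeros(H.shape,bool); m[213:250,265:292]=1; m&=(H>.06)&(H<.14)
q=P[m]; 
for a in np.arange(.06,.14,.01):
    s=q[(q[:,2]>a)&(q[:,2]<a+.01)]; print(a,len(s),s.mean(0) if len(s) else '')
E
```

```text
head ((586.5728759765625, 212.05050659179688), (223.97042846679688, 145.04380798339844), 0.55412358045578) [0.47411024 0.13868511 0.23503082] [0.6983656  0.28511791 0.25796215]
plate ((571.4959716796875, 27.248973846435547), (131.96087646484375, 110.2525634765625), 0.49909308552742004)
slope dx/dy [-4.92873514e-04  6.54723856e-01]
0.06 25 [0.4921422  0.02534898 0.06476984]
0.06999999999999999 20 [0.48521833 0.02453978 0.07506793]
0.07999999999999999 24 [0.47770142 0.02446229 0.08420151]
0.08999999999999998 27 [0.47200593 0.0242098  0.09482344]
0.09999999999999998 34 [0.4598202  0.02378556 0.10632689]
0.10999999999999997 62 [0.45225419 0.02567762 0.11485507]
0.11999999999999997 0 
0.12999999999999995 0 
0.13999999999999996 0
```

Call:
{"api": "apply_moves", "payload": {
  "linear": [
    [-0.1,-0.1,-0.2],
    [-0.3,-0.3,-0.4],
    [-0.5,-0.5,-0.6],
    [-0.75,-0.75,-0.8],
    [-1,-1,-1]
  ],
  "delta_rot": [
    [0,0,0],
    [0,0,0],
    [0,0,0],
    [0,0,0],
    [0,0,0]
  ],
  "gripper": -1,
  "force": 40
}}

```text
clock: 0.52
position: [0.2708, 0.4594, 0.3318]
tool_rot: [-3.141, -0.0, 2.799]
force: [0.9, 0.4, 0.8]
grip_width: 0.0252
finger_force: 0.0
```

Call:
{"api": "apply_moves", "payload": {
  "linear": [
    [-0.2,-0.2,-0.1],
    [-0.4,-0.4,-0.2],
    [-0.6,-0.6,-0.3],
    [-0.8,-0.8,-0.4],
    [-1,-1,-0.5]
  ],
  "delta_rot": [
    [0,0,0],
    [0,0,0],
    [0,0,0],
    [0,0,0],
    [0,0,0]
  ]
}}

```text
clock: 0.93
position: [0.3315, 0.3316, 0.3817]
tool_rot: [-3.141, -0.0, 2.799]
force: [0.1, -0.0, 0.3]
grip_width: -0.0
finger_force: 0.0
```

Call:
{"api": "apply_moves", "payload": {
  "linear": [
    [-0.2,-0.2,0],
    [-0.4,-0.4,0],
    [-0.6,-0.6,0],
    [-0.8,-0.8,0],
    [-1,-1,0]
  ],
  "delta_rot": [
    [0,0,0],
    [0,0,0],
    [0,0,0],
    [0,0,0],
    [0,0,0]
  ]
}}

```text
clock: 1.35
position: [0.392, 0.2038, 0.3812]
tool_rot: [-3.142, -0.0, 2.799]
force: [0.5, -0.0, -0.2]
grip_width: -0.0003
finger_force: 0.0
```

Call:
{"api": "apply_moves", "payload": {
  "linear": [
    [-0.2,-0.2,0],
    [-0.4,-0.4,0],
    [-0.6,-0.6,0],
    [-0.8,-0.8,0],
    [-1,-1,0]
  ],
  "delta_rot": [
    [0,0,0],
    [0,0,0],
    [0,0,0],
    [0,0,0],
    [0,0,0]
  ]
}}

```text
clock: 1.77
position: [0.4526, 0.076, 0.3812]
tool_rot: [-3.142, -0.0, 2.799]
force: [0.4, 0.6, 0.3]
grip_width: -0.0003
finger_force: 0.0
```

Call:
{"api": "apply_moves", "payload": {
  "linear": [
    [-0.2,-0.2,0],
    [-0.4,-0.4,0],
    [-0.6,-0.6,0],
    [-0.8,-0.8,0],
    [-1,-1,0]
  ],
  "delta_rot": [
    [0,0,-0.04],
    [0,0,-0.08],
    [0,0,-0.12],
    [0,0,-0.164],
    [0,0,-0.164]
  ]
}}

```text
clock: 2.18
position: [0.5132, -0.0517, 0.3812]
tool_rot: [3.142, -0.0, -3.134]
force: [0.6, 1.2, 0.5]
grip_width: 0.0003
finger_force: 0.0
```

Call:
{"api": "apply_moves", "payload": {
  "linear": [
    [-0.2,-0.2,0],
    [-0.4,-0.4,0.2],
    [-0.6,-0.6,0.4],
    [-0.8,-0.8,0.7],
    [-0.88,-0.88,1]
  ],
  "delta_rot": [
    [0,0,0],
    [0,0,0],
    [0,0,0],
    [0,0,0],
    [0,0,0]
  ]
}}

```text
clock: 2.6
position: [0.6025, -0.1411, 0.2797]
tool_rot: [-3.14, 0.001, 3.141]
force: [0.9, -0.2, -0.3]
grip_width: 0.0001
finger_force: 0.0
```

Call:
{"api": "apply_moves", "payload": {
  "linear": [
    [0,0,0.2],
    [0,0,0.4],
    [0,0,0.6],
    [0,0,0.8],
    [0,0,1]
  ],
  "delta_rot": [
    [0,0,0],
    [0,0,0],
    [0,0,0],
    [0,0,0],
    [0,0,0]
  ]
}}

```text
clock: 3.02
position: [0.6007, -0.1383, 0.18]
tool_rot: [3.142, -0.001, -3.141]
force: [0.4, -0.2, -0.2]
grip_width: 0.0
finger_force: 0.0
```

Call:
{"api": "apply_moves", "payload": {
  "linear": [
    [0,0,0.3],
    [0,0,0.5],
    [0,0,0.65],
    [0,0,0.77],
    [0,0,0.77]
  ],
  "delta_rot": [
    [0,0,0],
    [0,0,0],
    [0,0,0],
    [0,0,0],
    [0,0,0]
  ]
}}

```text
clock: 3.43
position: [0.5998, -0.138, 0.102]
tool_rot: [3.141, -0.003, -3.141]
force: [-0.7, 0.9, -0.4]
grip_width: -0.0001
finger_force: 0.0
```

Call:
{"api": "apply_moves", "payload": {
  "linear": [
    [0,0,0.06],
    [0,0,0.11],
    [0,0,0.15],
    [0,0,0.18],
    [0,0,0.2]
  ],
  "delta_rot": [
    [0,0,0],
    [0,0,0],
    [0,0,0],
    [0,0,0],
    [0,0,0]
  ]
}}

```text
clock: 3.85
position: [0.6016, -0.1384, 0.0848]
tool_rot: [-3.141, 0.001, -3.141]
force: [-1.0, 1.3, 11.3]
grip_width: 0.0001
finger_force: 5.6
```

```bash
python3 - <<'E'
from h import *
p,d=optics.grab_frame('side'); save('s2',cv2.resize(p[140:260,230:400],None,fx=4,fy=4)); P=cloud('top',optics.grab_frame('top')[1]); H=P[...,2]
s=monitor.observe(); print(s['position'],s['force'],s['clock'])
q=P[195:260,335:370].reshape(-1,3); q=q[(q[:,2]>.075)&(q[:,2]<.2)&(q[:,0]<.56)]; print(len(q),q.mean(0) if len(q) else '',q.min(0) if len(q) else '',q.max(0) if len(q) else '')
E
```

```text
[ 0.60140862 -0.13833354  0.08480418] [-1.01510329  0.85177939  6.29377102] 3.95
0
```

View pics/s2.png

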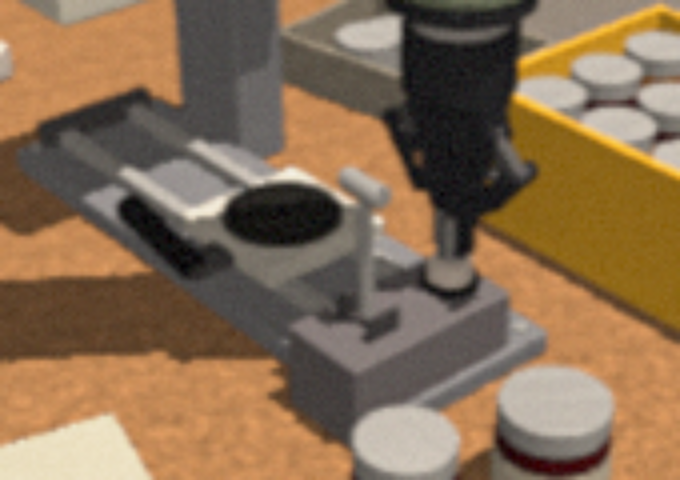

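The arm (365,180) still stands and the cap is only partly down, so I'll press further.

Call:
{"api": "apply_moves", "payload": {
  "linear": [
    [0,0,0.01],
    [0,0,0.02],
    [0,0,0.03],
    [0,0,0.04],
    [0,0,0.05]
  ],
  "delta_rot": [
    [0,0,0],
    [0,0,0],
    [0,0,0],
    [0,0,0],
    [0,0,0]
  ]
}}

```text
clock: 4.37
position: [0.602, -0.1384, 0.0815]
tool_rot: [3.141, 0.003, -3.141]
force: [-11.2, 4.3, 47.5]
grip_width: 0.0002
finger_force: 23.1
```

```bash
cat > c.py <<'E'
from h import *
P=cloud('top',optics.grab_frame('top')[1])
s=monitor.observe(); print(s['position'],s['force'],s['clock'],s['qpos'].round(2))
q=P[190:280,325:385].reshape(-1,3)
q=q[(q[:,2]>.085)&(q[:,2]<.2)&(q[:,0]<.56)&(q[:,0]>.41)&(abs(q[:,1]+.14)<.025)]; print(len(q)); 
if len(q): print(q.mean(0),q.min(0),q.max(0))
E
python3 c.py
```

```text
[ 0.60201101 -0.13839912  0.08163256] [-9.17985532  4.51634077 38.2849292 ] 4.4167 [-0.08  0.72  0.32  1.75 -0.32  0.72  1.98]
0
```

Fully pressed. Next I'll lift straight up and check the arm.

Call:
{"api": "apply_moves", "payload": {
  "linear": [
    [0,0,-0.1],
    [0,0,-0.3],
    [0,0,-0.5],
    [0,0,-0.75],
    [0,0,-1]
  ],
  "delta_rot": [
    [0,0,0],
    [0,0,0],
    [0,0,0],
    [0,0,0],
    [0,0,0]
  ]
}}

```text
clock: 4.83
position: [0.6008, -0.1383, 0.1805]
tool_rot: [-3.142, -0.0, -3.141]
force: [0.3, 0.1, 0.1]
grip_width: 0.0003
finger_force: 0.0
```

Call:
{"api": "apply_moves", "payload": {
  "linear": [
    [0,0,-0.2],
    [0,0,-0.4],
    [0.2,0,-0.5],
    [0.45,0,-0.5],
    [0.7,0,-0.5]
  ],
  "delta_rot": [
    [0,0,0],
    [0,0,0],
    [0,0,0],
    [0,0,0],
    [0,0,0]
  ]
}}

```text
clock: 5.25
position: [0.5304, -0.1384, 0.2299]
tool_rot: [-3.141, 0.001, -3.141]
force: [1.2, -0.4, 0.0]
grip_width: -0.0005
finger_force: 0.0
```

```bash
python3 c.py; python3 - <<'E'
from h import *
p,d=optics.grab_frame('side'); save('s3',cv2.resize(p[140:260,230:400],None,fx=4,fy=4)); P=cloud('side',d)
q=P[150:260,230:400].reshape(-1,3)
q=q[(q[:,2]>.08)&(q[:,2]<.2)&(q[:,0]<.56)&(q[:,0]>.41)&(abs(q[:,1]+.14)<.025)]; print(len(q)); 
if len(q): print(q.mean(0),q.min(0),q.max(0))
E
```

```text
[ 0.52590088 -0.13904742  0.22973645] [ 2.6881606  -4.56647097  1.50601848] 5.3 [-0.16  0.42  0.42  1.83 -0.21  0.93  1.92]
0
188
[ 0.46465115 -0.14526805  0.10569406] [ 0.42872135 -0.16139852  0.08013504] [ 0.53570469 -0.12328897  0.12529677]
```

View pics/s3.png

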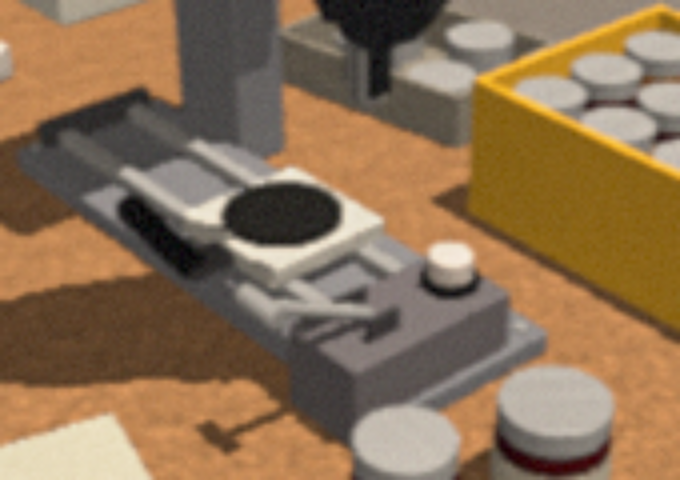

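The arm has dropped: its cross bar is at (265,305) in the crop, about (0.44,-0.14,0.118). I'll go in front of it and sweep it back up.

Call:
{"api": "apply_moves", "payload": {
  "linear": [
    [0.2,0,0],
    [0.4,0,0],
    [0.6,0,0],
    [0.8,0,0],
    [1,0,0]
  ],
  "delta_rot": [
    [0,0,0],
    [0,0,0],
    [0,0,0],
    [0,0,0],
    [0,0,0]
  ]
}}

```text
clock: 5.77
position: [0.4304, -0.1384, 0.2295]
tool_rot: [3.142, 0.001, -3.141]
force: [-0.2, -0.2, 1.1]
grip_width: 0.0003
finger_force: 0.0
```

Call:
{"api": "apply_moves", "payload": {
  "linear": [
    [0.15,0,0],
    [0.27,0,0.1],
    [0.27,0,0.4],
    [0.27,0,0.7],
    [0.27,0,1]
  ],
  "delta_rot": [
    [0,0,0],
    [0,0,0],
    [0,0,0],
    [0,0,0],
    [0,0,0]
  ]
}}

```text
clock: 6.18
position: [0.4047, -0.1385, 0.1287]
tool_rot: [-3.141, 0.002, -3.141]
force: [1.8, 0.3, -0.1]
grip_width: -0.0002
finger_force: 0.0
```

Call:
{"api": "apply_moves", "payload": {
  "linear": [
    [0,0,0.15],
    [0,0,0.3],
    [0,0,0.4],
    [0,0,0.4],
    [0,0,0.4]
  ],
  "delta_rot": [
    [0,0,0],
    [0,0,0],
    [0,0,0],
    [0,0,0],
    [0,0,0]
  ]
}}

```text
clock: 6.6
position: [0.4041, -0.1386, 0.0893]
tool_rot: [3.142, -0.001, -3.141]
force: [-0.7, -0.1, -0.2]
grip_width: -0.0
finger_force: 0.0
```

Call:
{"api": "apply_moves", "payload": {
  "linear": [
    [-0.08,0,0],
    [-0.16,0,0],
    [-0.22,0,-0.06],
    [-0.28,0,-0.14],
    [-0.34,0,-0.22]
  ],
  "delta_rot": [
    [0,0,0],
    [0,0,0],
    [0,0,0],
    [0,0,0],
    [0,0,0]
  ]
}}

```text
clock: 7.02
position: [0.4331, -0.1383, 0.1113]
tool_rot: [3.139, -0.01, 3.141]
force: [-34.1, -0.3, 25.5]
grip_width: -0.0
finger_force: 17.1
```

Call:
{"api": "apply_moves", "payload": {
  "linear": [
    [-0.05,0,-0.04],
    [-0.1,0,-0.08],
    [-0.15,0,-0.12],
    [-0.21,0,-0.16],
    [-0.27,0,-0.19]
  ],
  "delta_rot": [
    [0,0,0],
    [0,0,0],
    [0,0,0],
    [0,0,0],
    [0,0,0]
  ]
}}

```text
clock: 7.43
position: [0.4662, -0.1383, 0.1311]
tool_rot: [-3.141, 0.001, -3.141]
force: [-1.2, -1.0, 1.1]
grip_width: -0.0002
finger_force: 0.4
```

```bash
cat > k.py <<'E'
from h import *
p,d=optics.grab_frame('side'); P=cloud('side',d)
s=monitor.observe(); print(s['position'],s['force'],s['clock'])
q=P[130:260,230:400].reshape(-1,3)
q=q[(q[:,2]>.09)&(q[:,2]<.2)&(q[:,0]<.56)&(q[:,0]>.41)&(abs(q[:,1]+.145)<.018)]; print(len(q)) 
if len(q): print(q.mean(0),q.min(0),q.max(0)); t=q[q[:,2]>q[:,2].max()-.012]; print(t.mean(0))
import sys
if len(sys.argv)>1: save(sys.argv[1],cv2.resize(p[120:280,230:430],None,fx=4,fy=3.75))
E
python3 k.py s4
```

```text
[ 0.46748503 -0.13827167  0.13139079] [2.15971918 0.32593861 0.49822822] 7.4833
342
[ 0.46885786 -0.14689854  0.15771544] [ 0.44738996 -0.16128561  0.09025709] [ 0.51810616 -0.12701768  0.19993923]
[ 0.45689862 -0.14904437  0.19568367]
```

View pics/s4.png

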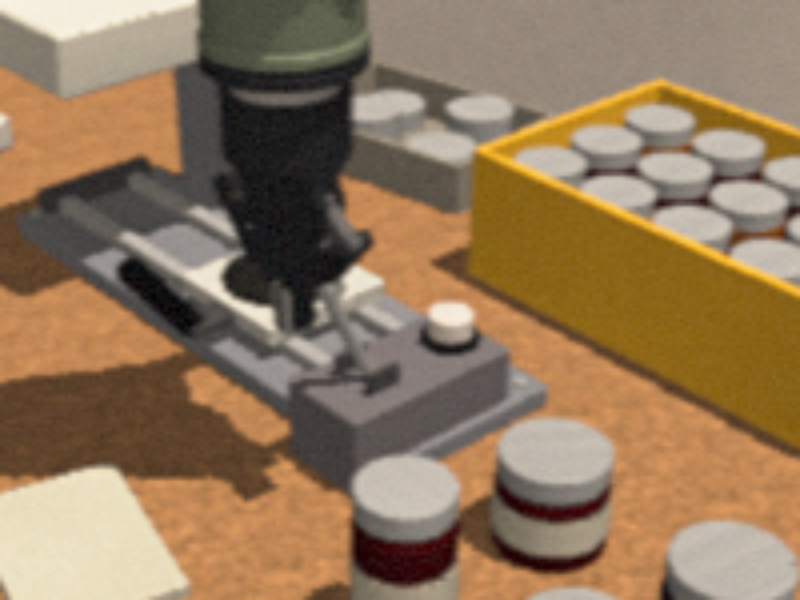

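The arm is riding up against the fingers at (340,320). I'll continue past the balance point.

Call:
{"api": "apply_moves", "payload": {
  "linear": [
    [-0.06,0,-0.02],
    [-0.12,0,-0.04],
    [-0.18,0,-0.06],
    [-0.23,0,-0.08],
    [-0.28,0,-0.1]
  ],
  "delta_rot": [
    [0,0,0],
    [0,0,0],
    [0,0,0],
    [0,0,0],
    [0,0,0]
  ]
}}

```text
clock: 7.9
position: [0.4935, -0.1384, 0.1404]
tool_rot: [-3.142, -0.0, -3.141]
force: [0.4, 0.6, 0.0]
grip_width: 0.0
finger_force: 0.1
```

Call:
{"api": "apply_moves", "payload": {
  "linear": [
    [-0.04,0,0],
    [-0.08,0,0],
    [-0.12,0,0],
    [-0.15,0,0],
    [-0.17,0,0]
  ],
  "delta_rot": [
    [0,0,0],
    [0,0,0],
    [0,0,0],
    [0,0,0],
    [0,0,0]
  ]
}}

```text
clock: 8.32
position: [0.5103, -0.1384, 0.1402]
tool_rot: [-3.142, -0.0, -3.141]
force: [-0.4, 0.8, 1.3]
grip_width: -0.0001
finger_force: 0.0
```

```bash
python3 k.py
```

```text
[ 0.51049708 -0.13832408  0.14021729] [0.49808765 0.78144465 0.22818955] 8.3667
313
[ 0.50983086 -0.14621527  0.15848545] [ 0.49501908 -0.16235849  0.09051836] [ 0.5345544  -0.12736479  0.19984663]
[ 0.50180592 -0.1447802   0.1928947 ]
```

Push 3 mm more, back off, then check.

Call:
{"api": "apply_moves", "payload": {
  "linear": [
    [-0.01,0,0],
    [-0.02,0,0],
    [-0.03,0,0],
    [-0.03,0,0],
    [0,0,0]
  ],
  "delta_rot": [
    [0,0,0],
    [0,0,0],
    [0,0,0],
    [0,0,0],
    [0,0,0]
  ]
}}

```text
clock: 8.78
position: [0.5102, -0.1383, 0.1403]
tool_rot: [-3.141, 0.0, -3.141]
force: [-0.3, 0.3, -0.3]
grip_width: 0.0002
finger_force: 0.0
```

Call:
{"api": "apply_moves", "payload": {
  "linear": [
    [0.1,0,0],
    [0.25,0,0],
    [0.45,0,0],
    [0.7,0,0],
    [0.9,0,0]
  ],
  "delta_rot": [
    [0,0,0],
    [0,0,0],
    [0,0,0],
    [0,0,0],
    [0,0,0]
  ]
}}

```text
clock: 9.2
position: [0.4173, -0.1384, 0.1402]
tool_rot: [3.141, -0.001, -3.141]
force: [0.1, -0.3, -0.3]
grip_width: 0.0
finger_force: 0.0
```

```bash
python3 k.py
```

```text
[ 0.41391699 -0.13852721  0.1400782 ] [-1.63709914 -3.23268055 -0.83200625] 9.25
249
[ 0.4937304  -0.14674614  0.15115128] [ 0.4100439  -0.16098265  0.09014114] [ 0.53775658 -0.12799227  0.19903346]
[ 0.41914496 -0.14898354  0.19203472]
```

The bar is back at x≈0.53, so the arm is standing. Next is the tall jar: up, open, turn about 29° to spare the last joint, and over.

Call:
{"api": "apply_moves", "payload": {
  "linear": [
    [0,0,-0.25],
    [0,0,-0.5],
    [0,-0.2,-0.8],
    [0,-0.5,-1],
    [0,-0.8,-1]
  ],
  "delta_rot": [
    [0,0,0],
    [0,0,0],
    [0,0,0],
    [0,0,0],
    [0,0,0]
  ],
  "gripper": 1
}}

```text
clock: 9.67
position: [0.4206, -0.2195, 0.244]
tool_rot: [-3.141, 0.005, -3.139]
force: [0.7, -0.4, 0.3]
grip_width: 0.0604
finger_force: 0.0
```

Call:
{"api": "apply_moves", "payload": {
  "linear": [
    [0,-0.2,0],
    [0,-0.4,0],
    [0,-0.55,0],
    [0,-0.65,0],
    [0,-0.73,0]
  ],
  "delta_rot": [
    [0,0,0.05],
    [0,0,0.1],
    [0,0,0.15],
    [0,0,0.2],
    [0,0,0.24]
  ]
}}

```text
clock: 10.08
position: [0.419, -0.2923, 0.2402]
tool_rot: [3.142, -0.0, 2.633]
force: [1.5, 0.4, -0.0]
grip_width: 0.0855
finger_force: 0.0
```

```bash
python3 c.py; python3 - <<'E'
from h import *
s=monitor.observe(); T=R.from_euler('xyz',s['tool_rot']).as_matrix()
p,d=optics.grab_frame('wrist'); save('w1',p); c=cam('wrist'); print(c)
print(T.T@(np.array([.4218,-.2912,.065])-s['position']),s['grip_width'],s['tool_rot'])
P=cloud('side',optics.grab_frame('side')[1]);
q=P[130:260,230:400].reshape(-1,3)
q=q[(q[:,2]>.09)&(q[:,2]<.2)&(q[:,0]<.56)&(q[:,0]>.41)&(abs(q[:,1]+.145)<.018)]; print(len(q),q.mean(0),q.min(0),q.max(0))
E
```

```text
[ 0.4189224  -0.29320236  0.24019399] [-2.45533169 -0.50050349 -0.77295158] 10.1333 [ 0.03  0.39  0.62  1.91 -0.27  0.93  1.83]
157
[ 0.52952606 -0.13899558  0.16088383] [ 0.51184352 -0.15785729  0.0852429 ] [ 0.53871872 -0.12159318  0.18086558]
{'fx': 309.70691628693146, 'fy': 309.70691628693146, 'cx': 321.0727245353931, 'cy': 197.01050730184494, 'T_tool_cam': array([[-1.72398003e-04, -9.45611724e-01, -3.25297461e-01,
         8.38546858e-02],
       [ 9.99999899e-01, -2.97681117e-04,  3.35363110e-04,
        -2.79305478e-04],
       [-4.13958200e-04, -3.25297370e-01,  9.45611680e-01,
        -1.42102878e-01],
       [ 0.00000000e+00,  0.00000000e+00,  0.00000000e+00,
         1.00000000e+00]])}
[-0.00151826  0.00324667  0.17519241] 0.0854301724268661 [-3.14109739e+00 -1.15931724e-07  2.62663179e+00]
134 [ 0.5254463  -0.14525001  0.14030516] [ 0.51857361 -0.16055043  0.0939404 ] [ 0.53420992 -0.12706005  0.17505038]
```

View pics/w1.png

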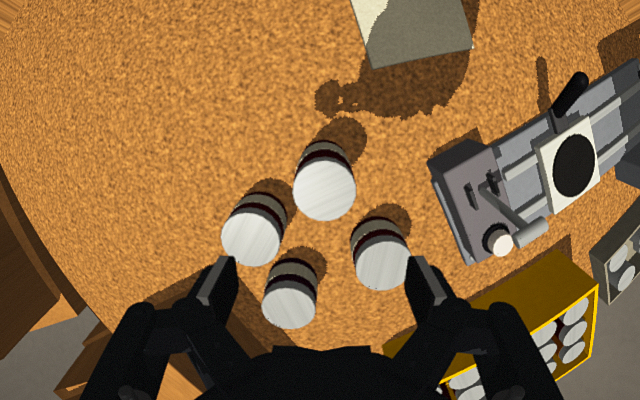

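The wrist view shows the tall jar's lid at (325,190), centred between the fingers, and the catch arm standing at about (515,215). I'll descend in two stages.

Call:
{"api": "apply_moves", "payload": {
  "linear": [
    [0,0,0],
    [0,0,0.2],
    [0,0,0.45],
    [0,0,0.7],
    [0,0,0.85]
  ],
  "delta_rot": [
    [0,0,0],
    [0,0,0],
    [0,0,0],
    [0,0,0],
    [0,0,0]
  ]
}}

```text
clock: 10.65
position: [0.4195, -0.29, 0.1534]
tool_rot: [3.141, -0.002, 2.643]
force: [-0.6, 0.2, 0.1]
grip_width: 0.0855
finger_force: 0.0
```

```bash
python3 - <<'E'
from h import *
s=monitor.observe(); T=R.from_euler('xyz',s['tool_rot']).as_matrix()
print(T.T@(np.array([.4218,-.2912,.065])-s['position']),s['position'])
E
```

```text
[-2.73598343e-03  4.09966735e-05  8.83927553e-02] [ 0.41948414 -0.29003497  0.15339709]
```

Call:
{"api": "apply_moves", "payload": {
  "linear": [
    [-0.03,0,0.2],
    [-0.03,0,0.4],
    [-0.03,0,0.6],
    [-0.03,0,0.8],
    [-0.03,0,0.9]
  ],
  "delta_rot": [
    [0,0,0],
    [0,0,0],
    [0,0,0],
    [0,0,0],
    [0,0,0]
  ]
}}

```text
clock: 11.07
position: [0.4221, -0.2916, 0.0636]
tool_rot: [3.141, -0.002, 2.643]
force: [-0.9, -0.3, -0.0]
grip_width: 0.0854
finger_force: 0.0
```

Call:
{"api": "apply_moves", "payload": {
  "linear": [
    [0,0,0],
    [0,0,0],
    [0,0,0],
    [0,0,0],
    [0,0,0]
  ],
  "delta_rot": [
    [0,0,0],
    [0,0,0],
    [0,0,0],
    [0,0,0],
    [0,0,0]
  ],
  "gripper": -1,
  "force": 35
}}

```text
clock: 11.48
position: [0.4233, -0.293, 0.0663]
tool_rot: [3.141, 0.002, 2.64]
force: [0.1, 1.3, 7.4]
grip_width: 0.0587
finger_force: 39.0
```

Call:
{"api": "apply_moves", "payload": {
  "linear": [
    [0,0,0],
    [0,0,0],
    [0,0,0],
    [0,0,0],
    [0,0,0]
  ],
  "delta_rot": [
    [0,0,0],
    [0,0,0],
    [0,0,0],
    [0,0,0],
    [0,0,0]
  ]
}}

```text
clock: 11.9
position: [0.4234, -0.293, 0.0663]
tool_rot: [3.141, 0.002, 2.64]
force: [-0.5, 1.4, 10.2]
grip_width: 0.0589
finger_force: 39.3
```

The jar is gripped (59 mm). I'll lift it gently and carry it above everything to the pad.

Call:
{"api": "apply_moves", "payload": {
  "linear": [
    [0,0,-0.05],
    [0,0,-0.15],
    [0,0,-0.3],
    [0,0,-0.5],
    [0,0,-0.7]
  ],
  "delta_rot": [
    [0,0,0],
    [0,0,0],
    [0,0,0],
    [0,0,0],
    [0,0,0]
  ],
  "force": 50
}}

```text
clock: 12.32
position: [0.4223, -0.2928, 0.1367]
tool_rot: [-3.141, -0.0, 2.639]
force: [0.6, 0.6, -2.7]
grip_width: 0.058
finger_force: 54.3
```

Call:
{"api": "apply_moves", "payload": {
  "linear": [
    [0,0,-0.2],
    [0,0,-0.4],
    [0,0,-0.6],
    [0,0,-0.8],
    [0,0,-1]
  ],
  "delta_rot": [
    [0,0,0],
    [0,0,0],
    [0,0,0],
    [0,0,0],
    [0,0,0]
  ]
}}

```text
clock: 12.73
position: [0.4222, -0.2928, 0.2371]
tool_rot: [3.142, 0.0, 2.639]
force: [-0.2, 1.1, -2.5]
grip_width: 0.0583
finger_force: 54.4
```

Call:
{"api": "apply_moves", "payload": {
  "linear": [
    [0,0.05,-0.15],
    [0,0.15,-0.3],
    [0,0.3,-0.4],
    [0.05,0.5,-0.45],
    [0.1,0.7,-0.45]
  ],
  "delta_rot": [
    [0,0,0],
    [0,0,0],
    [0,0,0],
    [0,0,0],
    [0,0,0]
  ]
}}

```text
clock: 13.15
position: [0.4477, -0.2265, 0.2822]
tool_rot: [3.141, 0.002, 2.638]
force: [0.6, -0.1, -3.5]
grip_width: 0.0584
finger_force: 54.4
```

Call:
{"api": "apply_moves", "payload": {
  "linear": [
    [0,0.2,0],
    [0,0.4,0],
    [0,0.6,0],
    [0,0.8,0],
    [0,1,0]
  ],
  "delta_rot": [
    [0,0,0],
    [0,0,0],
    [0,0,0],
    [0,0,0],
    [0,0,0]
  ]
}}

```text
clock: 13.57
position: [0.4957, -0.1382, 0.2812]
tool_rot: [3.141, 0.0, 2.639]
force: [0.6, 0.4, -3.9]
grip_width: 0.0584
finger_force: 54.4
```

Call:
{"api": "apply_moves", "payload": {
  "linear": [
    [0,0.2,0],
    [0,0.4,0],
    [0,0.6,0],
    [0,0.8,0],
    [0,1,0]
  ],
  "delta_rot": [
    [0,0,0],
    [0,0,0],
    [0,0,0],
    [0,0,0],
    [0,0,0]
  ]
}}

```text
clock: 13.98
position: [0.5438, -0.0506, 0.2811]
tool_rot: [-3.142, 0.0, 2.639]
force: [0.2, -0.3, -3.2]
grip_width: 0.0583
finger_force: 54.4
```

Call:
{"api": "apply_moves", "payload": {
  "linear": [
    [0,0.2,0],
    [0,0.38,0],
    [0,0.54,0],
    [0,0.68,0],
    [0,0.8,0]
  ],
  "delta_rot": [
    [0,0,0],
    [0,0,0],
    [0,0,0],
    [0,0,0],
    [0,0,0]
  ]
}}

```text
clock: 14.4
position: [0.5827, 0.0198, 0.2806]
tool_rot: [-3.142, 0.0, 2.64]
force: [1.0, 0.3, -3.1]
grip_width: 0.0587
finger_force: 54.4
```

```bash
cat > w.py <<'E'
from h import *
import sys
s=monitor.observe(); T=R.from_euler('xyz',s['tool_rot']).as_matrix()
p,d=optics.grab_frame('wrist'); 
if len(sys.argv)>1: save(sys.argv[1],p)
c=cam('wrist'); v,u=np.mgrid[0:400,0:640]
x=(u-c['cx'])/c['fx']; y=(v-c['cy'])/c['fy']; th=np.hypot(x,y)+1e-9
k=np.tan(np.minimum(th,1.3))/th
C=np.stack([x*k*d,y*k*d,d],-1); A=c['T_tool_cam']
Q=(C@A[:3,:3].T+A[:3,3]); W=Q@T.T+s['position']; ok=(d>0)&(th<1.1)
np.savez('w.npz',p=p,Q=Q,W=W,ok=ok)
print(s['position'],s['tool_rot'],s['grip_width'],s['finger_force'],s['force'],s['clock'],s['qpos'].round(2))
E
python3 w.py w2; python3 - <<'E'
from h import *
z=np.load('w.npz'); W=z['W'];Q=z['Q'];ok=z['ok']; g=z['p'].max(-1)
m=ok&(abs(Q[...,0])<.045)&(abs(Q[...,1])<.04)&(Q[...,2]<-.03)&(Q[...,2]>-.08); q=Q[m]
print('lid z hist',len(q),np.percentile(q[:,2],[5,25,50,75,95]) if len(q) else '')
if len(q):
    t=np.median(q[:,2]); q=q[abs(q[:,2]-t)<.004]; print(q.mean(0),q.min(0),q.max(0),cv2.minEnclosingCircle(q[:,:2].astype(np.float32)))
E
```

```text
[0.58268872 0.01975172 0.28062727] [-3.14154636e+00  5.00239079e-05  2.63978673e+00] 0.05868013469542613 54.381480286829174 [ 0.96249088  0.29101568 -3.10577949] 14.4 [-0.52  0.45  0.55  1.68 -0.26  1.08  1.18]
lid z hist 20187 [-0.07781423 -0.05400072 -0.05299328 -0.05200007 -0.03552045]
[ 0.01096274 -0.00020839 -0.05287295] [-0.01554444 -0.03988831 -0.05699045] [ 0.03126626  0.03992835 -0.04900124] ((0.012034934014081955, 4.437565803527832e-05), 0.03998398780822754)
```

View pics/w2.png

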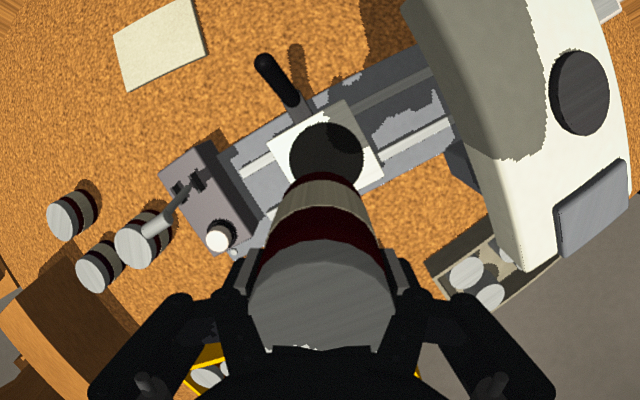

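The wrist view shows the jar upright, its lid front edge 31 mm from the TCP axis, above the pad (326,155). I'll correct by (+1.6, +5.2) mm in the tool frame and lower.

Call:
{"api": "apply_moves", "payload": {
  "linear": [
    [0.02,0.05,0.1],
    [0.02,0.05,0.35],
    [0.02,0.05,0.6],
    [0.02,0.05,0.8],
    [0.02,0.05,1]
  ],
  "delta_rot": [
    [0,0,0],
    [0,0,0],
    [0,0,0],
    [0,0,0],
    [0,0,0]
  ]
}}

```text
clock: 14.87
position: [0.5823, 0.0235, 0.1786]
tool_rot: [-3.141, -0.0, 2.639]
force: [-0.3, -0.5, -3.2]
grip_width: 0.0586
finger_force: 54.4
```

Call:
{"api": "apply_moves", "payload": {
  "linear": [
    [0,0,0.15],
    [0,0,0.28],
    [0,0,0.38],
    [0,0,0.46],
    [0,0,0.52]
  ],
  "delta_rot": [
    [0,0,0],
    [0,0,0],
    [0,0,0],
    [0,0,0],
    [0,0,0]
  ]
}}

```text
clock: 15.28
position: [0.5828, 0.0238, 0.1275]
tool_rot: [-3.141, -0.0, 2.639]
force: [-0.2, -0.1, -3.2]
grip_width: 0.0584
finger_force: 54.4
```

```bash
python3 w.py; python3 - <<'E'
from h import *
z=np.load('w.npz'); W=z['W'];Q=z['Q'];ok=z['ok']; g=z['p'].astype(int).max(-1)
# visible white plate: edges
m=ok&(abs(W[...,2]-.052)<.006)&(W[...,0]>.5)&(W[...,0]<.66)&(abs(W[...,1]-.026)<.08)
w=W[m&(g>130)]; b=W[m&(g<75)]
print('white',len(w),np.percentile(w,[1,99],axis=0)); print('black',len(b),np.percentile(b,[1,99],axis=0))
E
```

```text
[0.58276405 0.0237879  0.12748366] [-3.14104844e+00 -2.65952523e-04  2.63913959e+00] 0.05835428060046604 54.405230060219765 [-0.23706628 -0.14806639 -3.17772511] 15.2833 [-0.45  0.63  0.45  1.82 -0.38  0.77  1.26]
white 6225 [[ 0.52637047 -0.02670439  0.04759008]
 [ 0.63342159  0.08152758  0.05157498]]
black 4350 [[ 0.50127656 -0.01346061  0.04808419]
 [ 0.61232554  0.07110928  0.05503218]]
```

Call:
{"api": "apply_moves", "payload": {
  "linear": [
    [0.01,0.02,0.01],
    [0.01,0.02,0.03],
    [0.01,0.02,0.045],
    [0.01,0.02,0.06],
    [0.01,0.02,0.07]
  ],
  "delta_rot": [
    [0,0,0],
    [0,0,0],
    [0,0,0],
    [0,0,0],
    [0,0,0]
  ]
}}

```text
clock: 15.75
position: [0.5832, 0.0264, 0.1214]
tool_rot: [3.141, 0.0, 2.64]
force: [0.2, 0.6, -3.3]
grip_width: 0.0583
finger_force: 54.4
```

Call:
{"api": "apply_moves", "payload": {
  "linear": [
    [0,0,0.002],
    [0,0,0.005],
    [0,0,0.008],
    [0,0,0.011],
    [0,0,0.014]
  ],
  "delta_rot": [
    [0,0,0],
    [0,0,0],
    [0,0,0],
    [0,0,0],
    [0,0,0]
  ]
}}

```text
clock: 16.17
position: [0.5833, 0.0263, 0.1204]
tool_rot: [3.141, 0.0, 2.639]
force: [-5.3, 0.7, 13.1]
grip_width: 0.0583
finger_force: 55.9
```

On the pad. Release.

Call:
{"api": "apply_moves", "payload": {
  "linear": [
    [0,0,-0.005],
    [0,0,-0.005],
    [0,0,-0.005],
    [0,0,-0.005],
    [0,0,-0.005]
  ],
  "delta_rot": [
    [0,0,0],
    [0,0,0],
    [0,0,0],
    [0,0,0],
    [0,0,0]
  ],
  "force": 20
}}

```text
clock: 16.58
position: [0.5832, 0.0263, 0.1205]
tool_rot: [3.141, 0.0, 2.64]
force: [-1.0, 0.7, 2.4]
grip_width: 0.0582
finger_force: 54.9
```

Call:
{"api": "apply_moves", "payload": {
  "linear": [
    [0,0,0],
    [0,0,0],
    [0,0,0],
    [0,0,0],
    [0,0,0]
  ],
  "delta_rot": [
    [0,0,0],
    [0,0,0],
    [0,0,0],
    [0,0,0],
    [0,0,0]
  ],
  "gripper": 1
}}

```text
clock: 17.0
position: [0.5831, 0.0263, 0.1204]
tool_rot: [-3.142, -0.0, 2.64]
force: [1.0, 0.2, -0.8]
grip_width: 0.0851
finger_force: 0.0
```

Call:
{"api": "apply_moves", "payload": {
  "linear": [
    [0,0,0],
    [0,0,0],
    [0,0,-0.1],
    [0,0,-0.3],
    [0,0,-0.5]
  ],
  "delta_rot": [
    [0,0,0],
    [0,0,0],
    [0,0,0],
    [0,0,0],
    [0,0,0]
  ]
}}

```text
clock: 17.42
position: [0.5828, 0.0261, 0.1713]
tool_rot: [-3.141, -0.001, 2.639]
force: [0.3, 0.6, 0.3]
grip_width: 0.0853
finger_force: 0.0
```

Call:
{"api": "apply_moves", "payload": {
  "linear": [
    [0,0,-0.2],
    [0,0,-0.4],
    [0,0,-0.6],
    [0,0,-0.8],
    [0,0,-1]
  ],
  "delta_rot": [
    [0,0,0],
    [0,0,0],
    [0,0,0],
    [0,0,0],
    [0,0,0]
  ]
}}

```text
clock: 17.83
position: [0.5829, 0.0262, 0.2723]
tool_rot: [3.141, 0.0, 2.639]
force: [-0.3, -0.8, 0.0]
grip_width: 0.0856
finger_force: 0.0
```

```bash
python3 w.py; python3 - <<'E'
from h import *
z=np.load('w.npz'); W=z['W'];ok=z['ok']; g=z['p'].astype(int).max(-1)
m=ok&(abs(W[...,2]-.174)<.012)&(abs(W[...,0]-.58)<.05)&(abs(W[...,1]-.026)<.05)
q=W[m]; print('jar',len(q),q.mean(0),q[:,2].std(),cv2.minEnclosingCircle(q[:,:2].astype(np.float32)))
h=ok&(W[...,2]>.07)&(W[...,2]<.13)&(W[...,0]>.42)&(W[...,0]<.51)&(abs(W[...,1]-.026)<.03); q=W[h]
for a in np.arange(.07,.13,.01):
    s=q[(q[:,2]>a)&(q[:,2]<a+.01)]
    if len(s): print(a,len(s),s.mean(0),s[:,1].min(),s[:,1].max())
P=cloud('side',optics.grab_frame('side')[1]).reshape(-1,3)
q=P[(abs(P[:,0]-.58)<.05)&(abs(P[:,1]-.026)<.05)&(P[:,2]>.12)&(P[:,2]<.2)]; print('side jar',len(q),q.mean(0),q.max(0))
E
```

```text
[0.58293354 0.02615281 0.27225551] [3.14134944e+00 4.17118297e-04 2.63926889e+00] 0.08564607232280078 0.0 [-0.31350404 -0.8095279   0.03748186] 17.8333 [-0.53  0.46  0.55  1.69 -0.27  1.07  1.17]
jar 3714 [0.57974672 0.02826324 0.17322695] 0.0015299566349605488 ((0.5815372467041016, 0.027338512241840363), 0.02930464968085289)
0.07 132 [0.48344707 0.02747429 0.0748984 ] 0.015444176920141056 0.037177975555975074
0.08 149 [0.47638782 0.02736833 0.08508222] 0.015133480776499916 0.037005355493962694
0.09 175 [0.46889341 0.02777145 0.0949424 ] 0.014978452740470487 0.03710236143380019
0.09999999999999999 200 [0.46065563 0.02745279 0.10561049] 0.015225593947111647 0.03654085333571126
0.10999999999999999 301 [0.45222659 0.02621047 0.11375499] 0.015898767454144445 0.036077739671851246
side jar 470 [0.57145983 0.0118861  0.15297104] [0.60704233 0.05239475 0.17417081]
```

The jar stands at (0.5815,0.0273), centred on the pad. Now to the handle: square the yaw, lean back 36°, and approach along the bar.

Call:
{"api": "apply_moves", "payload": {
  "linear": [
    [0.2,-0.11,0],
    [0.4,-0.22,0],
    [0.6,-0.33,0],
    [0.8,-0.44,0],
    [1,-0.55,0]
  ],
  "delta_rot": [
    [0,0,-0.05],
    [0,0,-0.1],
    [0,0,-0.15],
    [0,0,-0.2],
    [0,0,-0.24]
  ]
}}

```text
clock: 18.35
position: [0.4676, 0.0261, 0.2704]
tool_rot: [-3.141, -0.0, -3.135]
force: [0.5, -0.0, -0.3]
grip_width: 0.0852
finger_force: 0.0
```

Call:
{"api": "apply_moves", "payload": {
  "linear": [
    [0.1,0,0],
    [0.2,0,0],
    [0.3,0,0.1],
    [0.4,0,0.25],
    [0.4,0,0.4]
  ],
  "delta_rot": [
    [0,-0.059,0],
    [0,-0.118,0],
    [0,-0.177,0],
    [0,-0.236,0],
    [0,-0.295,0]
  ]
}}

```text
clock: 18.77
position: [0.4354, 0.019, 0.2522]
tool_rot: [-3.112, 0.415, -3.137]
force: [0.5, -0.7, 0.8]
grip_width: 0.0855
finger_force: 0.0
```

Call:
{"api": "apply_moves", "payload": {
  "linear": [
    [0,0,0],
    [0,0,0],
    [0,0,0],
    [0,0,0],
    [0,0,0]
  ],
  "delta_rot": [
    [0,0,0],
    [0,0,0],
    [0,0,0],
    [0,0,0],
    [0,0,0]
  ]
}}

```text
clock: 19.18
position: [0.4383, 0.017, 0.2527]
tool_rot: [-3.111, 0.412, 3.14]
force: [1.3, 0.9, 0.3]
grip_width: 0.0852
finger_force: 0.0
```

```bash
cat > t.py <<'E'
from h import *
s=monitor.observe(); T=R.from_euler('xyz',s['tool_rot']).as_matrix()
print(s['position'],s['qpos'].round(2)); print(T.round(3))
print('pre',T.T@(np.array([.427,.026,.139])-s['position']),'grasp',T.T@(np.array([.474,.026,.074])-s['position']))
E
python3 t.py
```

```text
[0.43832245 0.01702678 0.25270479] [-0.49  0.    0.21  2.35  0.35  0.42  0.99]
[[-0.916  0.014  0.4  ]
 [ 0.001  1.    -0.031]
 [-0.4   -0.028 -0.916]]
pre [0.05589832 0.01203229 0.0993383 ] grasp [0.03884508 0.01450974 0.17767762]
```

The arm is too folded here (q4 at 2.35 of 2.43). I'll fit a quick kinematic model to see which leans are reachable along the slide.

```bash
cat > kin.py <<'E'
from h import *
from scipy.optimize import least_squares
S=[([-1.298,.522,-.0363,1.600,.0212,1.0211,-.1128],[.210,.5883,.2307]),([-.08,.72,.32,1.75,-.32,.72,1.98],[.602,-.1384,.0816]),([-.16,.42,.42,1.83,-.21,.93,1.92],[.5259,-.139,.2297]),([.03,.39,.62,1.91,-.27,.93,1.83],[.4189,-.2932,.2402]),([-.45,.63,.45,1.82,-.38,.77,1.26],[.5828,.0238,.1275]),([-.53,.46,.55,1.69,-.27,1.07,1.17],[.5829,.0262,.2723]),([-.49,0,.21,2.35,.35,.42,.99],[.4383,.0170,.2527])]
# wrist centre from pose, distance to shoulder fixes q4
rot=[[-3.1405,0,2.7987],[3.141,.003,-3.141],[-3.141,.001,-3.141],[-3.141,0,2.6266],[-3.141,0,2.639],[3.141,0,2.639],[-3.111,.412,3.14]]
def res(p):
    h,a,b,L=p; r=[]
    for (q,x),e in zip(S,rot):
        w=np.array(x)-L*R.from_euler('xyz',e).apply([0,0,1])
        r.append(np.linalg.norm(w-[0,0,h])-np.sqrt(a*a+b*b+2*a*b*np.cos(q[3])))
    q=S[0][0]; r.append(h+a*np.cos(q[1])+b*np.cos(q[1]+q[3])-L-.2307); r.append(a*np.sin(q[1])+b*np.sin(q[1]+q[3])-.6247)
    return r
f=least_squares(res,[.34,.4,.4,.3]); print(f.x,np.abs(f.fun).max()); h,a,b,L=f.x
for y in (.026,.08,.126,.176,.226):
  for ln in (0,10,20,25,30,36):
    t=np.radians(ln); w=np.array([.474,y,.074])-L*np.array([np.sin(t),0,-np.cos(t)])
    D=np.linalg.norm(w-[0,0,h]); print(y,ln,'q4',np.arccos(np.clip((D*D-a*a-b*b)/(2*a*b),-1,1)).round(2),end=' | ')
  print()
E
python3 kin.py
```

```text
[0.32597217 0.53534885 0.42615597 0.33333257] 0.005627526476604694
0.026 0 q4 2.12 | 0.026 10 q4 2.26 | 0.026 20 q4 2.39 | 0.026 25 q4 2.46 | 0.026 30 q4 2.52 | 0.026 36 q4 2.6 | 
0.08 0 q4 2.1 | 0.08 10 q4 2.24 | 0.08 20 q4 2.37 | 0.08 25 q4 2.44 | 0.08 30 q4 2.5 | 0.08 36 q4 2.57 | 
0.126 0 q4 2.08 | 0.126 10 q4 2.21 | 0.126 20 q4 2.34 | 0.126 25 q4 2.41 | 0.126 30 q4 2.47 | 0.126 36 q4 2.53 | 
0.176 0 q4 2.04 | 0.176 10 q4 2.17 | 0.176 20 q4 2.3 | 0.176 25 q4 2.36 | 0.176 30 q4 2.42 | 0.176 36 q4 2.48 | 
0.226 0 q4 1.99 | 0.226 10 q4 2.12 | 0.226 20 q4 2.24 | 0.226 25 q4 2.3 | 0.226 30 q4 2.35 | 0.226 36 q4 2.41 |
```

36° is only reachable near home, so I'll push the bar from its −y side with shut fingers. I'll start at about 18° lean and lean further as the carriage moves toward the head.

Call:
{"api": "apply_moves", "payload": {
  "linear": [
    [0,-0.1,0],
    [0,-0.2,0],
    [0,-0.3,0],
    [0,-0.4,0],
    [0,-0.4,0]
  ],
  "delta_rot": [
    [0,0.02,0],
    [0,0.04,0],
    [0,0.05,0],
    [0,0.05,0],
    [0,0.05,0]
  ],
  "gripper": -1
}}

```text
clock: 19.6
position: [0.4377, -0.0243, 0.2538]
tool_rot: [-3.112, 0.307, 3.136]
force: [-0.1, -0.1, -1.0]
grip_width: 0.0257
finger_force: 0.0
```

```bash
cat >> kin.py <<'E'
print('---')
for y in (-.03,.026,.08,.126,.176,.21):
  for ln in (15,18,20,22,25,30,36):
    t=np.radians(ln); w=np.array([.455,y,.085])-L*np.array([np.sin(t),0,-np.cos(t)])
    D=np.linalg.norm(w-[0,0,h]); print(y,ln,'q4',np.arccos(np.clip((D*D-a*a-b*b)/(2*a*b),-1,1)).round(2),end=' | ')
  print()
E
python3 kin.py | sed -n '/---/,$p'
python3 - <<'E'
from h import *
s=monitor.observe(); T=R.from_euler('xyz',s['tool_rot']); print(s['position'],s['tool_rot'],s['qpos'].round(2))
t=np.radians(17); D=np.array([[-np.cos(t),0,np.sin(t)],[0,1,0],[-np.sin(t),0,-np.cos(t)]])
print('rotvec share',np.degrees((T.inv()*R.from_matrix(D)).as_rotvec())/120,'lin to (.455,-.03,.20) share',T.inv().apply(np.array([.455,-.03,.2])-s['position'])*10)
E
```

```text
---
-0.03 15 q4 2.36 | -0.03 18 q4 2.4 | -0.03 20 q4 2.43 | -0.03 22 q4 2.46 | -0.03 25 q4 2.5 | -0.03 30 q4 2.56 | -0.03 36 q4 2.64 | 
0.026 15 q4 2.36 | 0.026 18 q4 2.4 | 0.026 20 q4 2.43 | 0.026 22 q4 2.46 | 0.026 25 q4 2.5 | 0.026 30 q4 2.56 | 0.026 36 q4 2.64 | 
0.08 15 q4 2.35 | 0.08 18 q4 2.39 | 0.08 20 q4 2.41 | 0.08 22 q4 2.44 | 0.08 25 q4 2.48 | 0.08 30 q4 2.54 | 0.08 36 q4 2.61 | 
0.126 15 q4 2.32 | 0.126 18 q4 2.36 | 0.126 20 q4 2.38 | 0.126 22 q4 2.41 | 0.126 25 q4 2.44 | 0.126 30 q4 2.51 | 0.126 36 q4 2.57 | 
0.176 15 q4 2.27 | 0.176 18 q4 2.31 | 0.176 20 q4 2.34 | 0.176 22 q4 2.36 | 0.176 25 q4 2.39 | 0.176 30 q4 2.45 | 0.176 36 q4 2.51 | 
0.21 15 q4 2.24 | 0.21 18 q4 2.27 | 0.21 20 q4 2.3 | 0.21 22 q4 2.32 | 0.21 25 q4 2.35 | 0.21 30 q4 2.41 | 0.21 36 q4 2.47 | 
[ 0.43769265 -0.02427735  0.25378686] [-3.11171722  0.30705366  3.13550329] [-0.4   0.04  0.28  2.28  0.12  0.53  1.34]
rotvec share [-0.01512874  0.00489883 -0.0028496 ] lin to (.455,-.03,.20) share [-0.00273607 -0.03926556  0.56655336]
```

Call:
{"api": "apply_moves", "payload": {
  "linear": [
    [0,-0.04,0.1],
    [0,-0.04,0.25],
    [0,-0.04,0.4],
    [0,-0.04,0.5],
    [0,-0.04,0.57]
  ],
  "delta_rot": [
    [-0.015,0.005,0],
    [-0.015,0.005,0],
    [-0.015,0.005,0],
    [-0.015,0.005,0],
    [-0.015,0.005,0]
  ]
}}

```text
clock: 20.02
position: [0.4546, -0.0284, 0.1986]
tool_rot: [3.14, 0.296, 3.138]
force: [-0.4, -1.0, -0.1]
grip_width: 0.0
finger_force: 0.0
```

Call:
{"api": "apply_moves", "payload": {
  "linear": [
    [0.06,0,0.2],
    [0.13,0,0.4],
    [0.19,0,0.6],
    [0.26,0,0.8],
    [0.32,0,1]
  ],
  "delta_rot": [
    [0,0,0],
    [0,0,0],
    [0,0,0],
    [0,0,0],
    [0,0,0]
  ]
}}

```text
clock: 20.43
position: [0.4506, -0.0254, 0.1219]
tool_rot: [3.128, 0.277, 3.135]
force: [-0.1, 0.9, -0.5]
grip_width: -0.0004
finger_force: 0.0
```

```bash
cat > t.py <<'E'
from h import *
import sys
s=monitor.observe(); T=R.from_euler('xyz',s['tool_rot']); print(s['clock'],s['position'],s['tool_rot'],s['qpos'].round(2),s['force'])
x,y,z,ln=map(float,sys.argv[1:])
t=np.radians(ln); D=np.array([[-np.cos(t),0,np.sin(t)],[0,1,0],[-np.sin(t),0,-np.cos(t)]])
print('rot',(np.degrees((T.inv()*R.from_matrix(D)).as_rotvec())/120).round(4),'lin',(T.inv().apply(np.array([x,y,z])-s['position'])*10).round(3))
E
python3 t.py .455 -.005 .092 17
```

```text
20.4333 [ 0.45055505 -0.02538822  0.1219419 ] [3.12803809 0.27725866 3.13478315] [-0.3   0.36  0.26  2.37 -0.54  0.17  2.02] [-0.08076787  0.9241236  -0.48675366]
rot [ 0.0056 -0.0093 -0.0032] lin [0.041 0.2   0.303]
```

The wrist joint limits it here too. Better option: reach in low from −y, tilted about 62°, and push the bar with the shut fingertips. That keeps the body outside the head. I'll go up and upright, then tilt.

Call:
{"api": "apply_moves", "payload": {
  "linear": [
    [-0.06,0,-0.2],
    [-0.12,0,-0.4],
    [-0.18,0,-0.6],
    [-0.24,-0.1,-0.8],
    [-0.28,-0.2,-0.96]
  ],
  "delta_rot": [
    [0,0.03,0],
    [0,0.06,0],
    [0,0.09,0],
    [0,0.12,0],
    [0,0.133,0]
  ]
}}

```text
clock: 20.85
position: [0.4528, -0.0459, 0.2246]
tool_rot: [3.13, -0.002, 3.142]
force: [-0.7, 0.3, -1.4]
grip_width: -0.0001
finger_force: 0.0
```

Call:
{"api": "apply_moves", "payload": {
  "linear": [
    [0,-0.1,-0.1],
    [0,-0.2,-0.2],
    [0,-0.2,-0.3],
    [0,-0.2,-0.3],
    [0,-0.2,-0.3]
  ],
  "delta_rot": [
    [-0.055,0,0],
    [-0.11,0,0],
    [-0.165,0,0],
    [-0.22,0,0],
    [-0.275,0,0]
  ]
}}

```text
clock: 21.27
position: [0.4528, -0.0671, 0.2541]
tool_rot: [2.566, 0.006, 3.139]
force: [0.8, 2.1, 0.0]
grip_width: 0.0002
finger_force: 0.0
```

Call:
{"api": "apply_moves", "payload": {
  "linear": [
    [0,0,0],
    [0,0,0],
    [0,0,0],
    [0,0,0],
    [0,0,0]
  ],
  "delta_rot": [
    [-0.055,0,0],
    [-0.11,0,0],
    [-0.165,0,0],
    [-0.22,0,0],
    [-0.242,0,0]
  ]
}}

```text
clock: 21.68
position: [0.4515, -0.066, 0.2507]
tool_rot: [2.207, -0.008, -3.141]
force: [-0.4, 0.3, -1.3]
grip_width: 0.0
finger_force: 0.0
```

```bash
cat > t.py <<'E'
from h import *
import sys
s=monitor.observe(); T=R.from_euler('xyz',s['tool_rot']); print(s['clock'],s['position'],s['tool_rot'],s['qpos'].round(2),s['force'])
x,y,z,ln=map(float,sys.argv[1:])
t=np.radians(ln); D=np.array([[-1,0,0],[0,np.cos(t),np.sin(t)],[0,np.sin(t),-np.cos(t)]])
print('rot',(np.degrees((T.inv()*R.from_matrix(D)).as_rotvec())/120).round(4),'lin',(T.inv().apply(np.array([x,y,z])-s['position'])*10).round(3))
E
python3 t.py .457 -.03 .086 62
```

```text
21.6833 [ 0.4514857  -0.06602448  0.25067998] [ 2.2072098  -0.00759499 -3.14091248] [ 0.56  0.57 -0.06  1.87 -0.77  1.36  2.51] [-0.41425873  0.29835336 -1.31977587]
rot [-0.0705 -0.0022 -0.0029] lin [-0.068 -1.11   1.268]
```

Call:
{"api": "apply_moves", "payload": {
  "linear": [
    [0,0,0],
    [0,0,0],
    [0,0,0],
    [0,0,0],
    [0,0,0]
  ],
  "delta_rot": [
    [0,0,0.055],
    [0,0,0.11],
    [0,0,0.165],
    [0,0,0.22],
    [0,0,0.25]
  ]
}}

```text
clock: 22.1
position: [0.4513, -0.0662, 0.25]
tool_rot: [2.286, -0.427, 2.804]
force: [0.3, 0.3, -0.3]
grip_width: 0.0002
finger_force: 0.0
```

```bash
sed -i "s/^print('rot'/D=D@R.from_euler('z',30,degrees=True).as_matrix()\nprint('rot'/" t.py; python3 t.py .457 -.03 .17 62
```

```text
22.1 [ 0.45126968 -0.06616951  0.24999947] [ 2.28560487 -0.4266209   2.80383383] [ 0.48  0.57  0.06  1.87 -0.8   1.4   2.02] [ 0.31074512  0.26466915 -0.31475175]
rot [-0.0634  0.0341 -0.0069] lin [-0.271 -0.334  0.767]
```

Call:
{"api": "apply_moves", "payload": {
  "linear": [
    [-0.05,-0.06,0.15],
    [-0.1,-0.13,0.3],
    [-0.16,-0.2,0.46],
    [-0.22,-0.27,0.61],
    [-0.27,-0.33,0.77]
  ],
  "delta_rot": [
    [-0.013,0.007,-0.001],
    [-0.026,0.014,-0.003],
    [-0.039,0.021,-0.004],
    [-0.052,0.028,-0.006],
    [-0.063,0.034,-0.007]
  ]
}}

```text
clock: 22.52
position: [0.4576, -0.0292, 0.1694]
tool_rot: [2.119, -0.452, 2.882]
force: [-0.1, 0.8, -0.8]
grip_width: -0.0001
finger_force: 0.0
```

```bash
python3 t.py .457 -.03 .086 62
```

```text
22.5167 [ 0.45755122 -0.02919542  0.16939356] [ 2.11932405 -0.45174436  2.88232334] [ 0.51  0.77 -0.01  1.91 -0.91  1.33  2.21] [-0.08631021  0.76432269 -0.75747803]
rot [-0.0001 -0.0006  0.0035] lin [-0.361 -0.646  0.384]
```

Call:
{"api": "apply_moves", "payload": {
  "linear": [
    [-0.07,-0.13,0.08],
    [-0.14,-0.26,0.15],
    [-0.22,-0.39,0.23],
    [-0.29,-0.52,0.31],
    [-0.36,-0.65,0.38]
  ],
  "delta_rot": [
    [0,0,0],
    [0,0,0],
    [0,0,0],
    [0,0,0],
    [0,0,0]
  ]
}}

```text
clock: 22.93
position: [0.4567, -0.0306, 0.0859]
tool_rot: [2.121, -0.452, 2.882]
force: [0.5, -0.9, 0.2]
grip_width: -0.0
finger_force: 0.0
```

```bash
python3 t.py .457 0.01 .086 62; python3 - <<'E'
from h import *
p,d=optics.grab_frame('side'); save('s5',cv2.resize(p[100:300,200:460],(780,600))); 
E
```

```text
22.9333 [ 0.45666601 -0.03056236  0.08589626] [ 2.12072299 -0.4516444   2.88238534] [ 0.52  0.92 -0.03  1.9  -0.93  1.24  2.32] [ 0.48754281 -0.88844087  0.21970045]
rot [-0.0008 -0.0006  0.0035] lin [0.091 0.169 0.357]
```

View pics/s5.png

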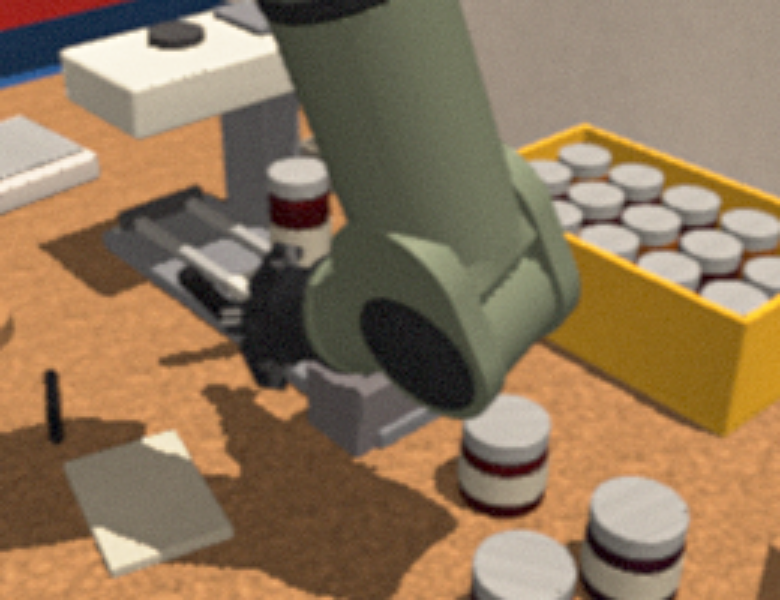

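The side view shows the fingers behind the handle at (230,315) and the jar standing at (300,200). The big wrist hides the catch arm, so I'll check that from the top camera.

```bash
python3 - <<'E'
from h import *
p,d=optics.grab_frame('top'); save('t2',cv2.resize(p[130:300,240:480],(780,552))); P=cloud('top',d); H=P[...,2]
q=P[150:240,320:370].reshape(-1,3); q=q[(abs(q[:,2]-.172)<.012)&(abs(q[:,0]-.53)<.03)]; print(len(q),q.mean(0),q.min(0),q.max(0))
E
```

```text
118 [ 0.53156475 -0.13931442  0.17630715] [ 0.52515975 -0.15780909  0.1646867 ] [ 0.53841121 -0.12169993  0.18236139]
```

View pics/t2.png

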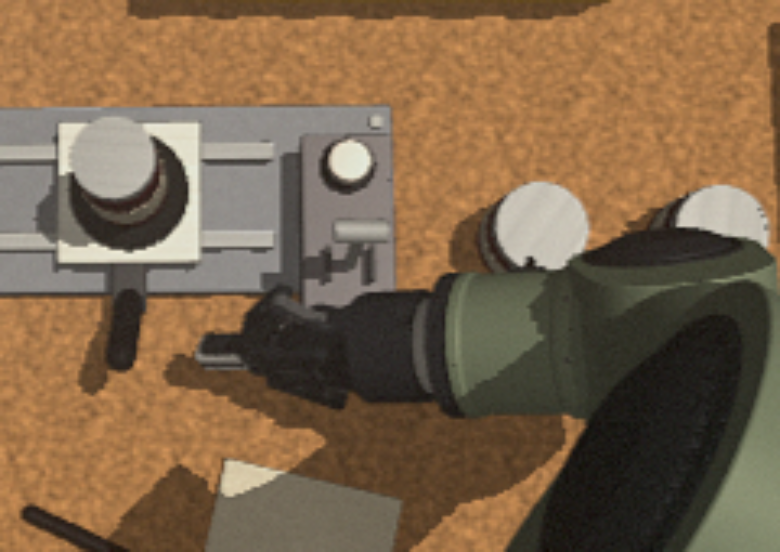

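The catch arm is standing (bar at crop (360,232)), but the wrist housing behind would pass close to it. I'll yaw the tool 15° so the wrist trails toward −x, and spin it 15° more to relieve joint 7.

```bash
sed -i "s/^D=D@.*/D=R.from_euler('z',-15,degrees=True).as_matrix()@D@R.from_euler('z',45,degrees=True).as_matrix()/" t.py; python3 t.py .457 -.03 .086 62
```

```text
23.0333 [ 0.4559969  -0.03047007  0.08518842] [ 2.12019836 -0.45428624  2.882233  ] [ 0.52  0.92 -0.03  1.9  -0.93  1.24  2.32] [-0.38822611  1.31155149  0.57206342]
rot [-0.0681 -0.0893  0.1855] lin [-0.004  0.013  0.   ]
```

Call:
{"api": "apply_moves", "payload": {
  "linear": [
    [0,0,0],
    [0,0,0],
    [0,0,0],
    [0,0,0],
    [0,0,0]
  ],
  "delta_rot": [
    [-0.014,-0.018,0.037],
    [-0.027,-0.036,0.074],
    [-0.041,-0.054,0.111],
    [-0.054,-0.071,0.148],
    [-0.068,-0.089,0.186]
  ]
}}

```text
clock: 23.45
position: [0.457, -0.0312, 0.0877]
tool_rot: [2.216, -0.674, 2.436]
force: [0.2, -0.2, 0.2]
grip_width: -0.0002
finger_force: 0.0
```

```bash
cat >> t.py <<'E'
P=cloud('top',optics.grab_frame('top')[1]); q=P[150:240,200:370].reshape(-1,3); c=q[(abs(q[:,2]-.172)<.012)&(abs(q[:,0]-.533)<.02)&(abs(q[:,1]+.14)<.03)]; print('catch',len(c),c.mean(0) if len(c) else '')
E
python3 t.py .457 0.0 .086 62; python3 t.py .457 0.1 .086 62
```

```text
23.45 [ 0.45703506 -0.03118961  0.08773358] [ 2.21584089 -0.67393433  2.43646935] [ 0.57  0.89 -0.    2.07 -1.19  1.14  2.16] [ 0.1995373  -0.23563784  0.21969597]
rot [ 0.0012  0.0014 -0.0009] lin [0.147 0.031 0.274]
catch 117 [ 0.53156905 -0.13921935  0.17627023]
23.5 [ 0.45603715 -0.03107181  0.08777351] [ 2.21915965 -0.67863519  2.42774067] [ 0.57  0.89 -0.    2.07 -1.19  1.14  2.16] [-0.42249779 -1.41350043 -0.5479323 ]
rot [ 0.0022  0.0026 -0.0046] lin [0.651 0.165 1.126]
catch 116 [ 0.53150559 -0.13912842  0.17631631]
```

Call:
{"api": "apply_moves", "payload": {
  "linear": [
    [0.04,0.011,0.068],
    [0.08,0.021,0.136],
    [0.12,0.031,0.204],
    [0.15,0.039,0.255],
    [0.17,0.045,0.29]
  ],
  "delta_rot": [
    [0,0,0],
    [0,0,0],
    [0,0,0],
    [0,0,0],
    [0,0,0]
  ]
}}

```text
clock: 23.97
position: [0.4566, 0.004, 0.0869]
tool_rot: [2.213, -0.672, 2.443]
force: [0.4, -0.1, 1.0]
grip_width: 0.0001
finger_force: 0.0
```

Call:
{"api": "apply_moves", "payload": {
  "linear": [
    [0.01,0.003,0.017],
    [0.02,0.005,0.034],
    [0.035,0.009,0.06],
    [0.055,0.014,0.094],
    [0.08,0.021,0.136]
  ],
  "delta_rot": [
    [0,0,0],
    [0,0,0],
    [0,0,0],
    [0,0,0],
    [0,0,0]
  ]
}}

```text
clock: 24.38
position: [0.4568, 0.0185, 0.0864]
tool_rot: [2.215, -0.672, 2.44]
force: [-1.0, -3.2, 0.1]
grip_width: -0.0001
finger_force: 1.4
```

```bash
cat >> t.py <<'E'
p,d=optics.grab_frame('side'); P=cloud('side',d).reshape(-1,3)
j=P[(abs(P[:,0]-.58)<.045)&(P[:,1]>-.02)&(P[:,1]<.32)&(P[:,2]>.165)&(P[:,2]<.18)]; print('jar lid',len(j),j.mean(0) if len(j) else '')
P=cloud('top',optics.grab_frame('top')[1]).reshape(-1,3)
j=P[(abs(P[:,0]-.58)<.045)&(P[:,1]>-.02)&(P[:,1]<.32)&(P[:,2]>.165)&(P[:,2]<.18)]; print('jar lid top',len(j),cv2.minEnclosingCircle(j[:,:2].astype(np.float32)) if len(j) else '')
j=P[(abs(P[:,0]-.535)<.008)&(P[:,1]>-.1)&(P[:,1]<.32)&(P[:,2]>.042)&(P[:,2]<.058)]; print('plate y',len(j),j[:,1].min() if len(j) else '',j[:,1].max() if len(j) else '')
E
python3 t.py .457 0.1 .086 62
```

```text
24.3833 [0.45675281 0.01850603 0.08642794] [ 2.21496357 -0.67192332  2.43957177] [ 0.59  0.88 -0.15  2.14 -1.24  1.    2.17] [-1.00802635 -3.18733285  0.08967279]
rot [0.0007 0.0011 0.0006] lin [0.408 0.111 0.697]
catch 118 [ 0.53156277 -0.13931766  0.17630852]
jar lid 0 
jar lid top 545 ((0.5818623304367065, 0.03567430377006531), 0.028792360797524452)
plate y 300 -0.01835885210205782 0.088583236753009
```

Contact is made at 3 N, and the jar rides along with the carriage. I'll keep sliding at about 0.12 m/s.

Call:
{"api": "apply_moves", "payload": {
  "linear": [
    [0.035,0.009,0.06],
    [0.075,0.02,0.128],
    [0.12,0.032,0.204],
    [0.165,0.044,0.28],
    [0.21,0.056,0.357]
  ],
  "delta_rot": [
    [0,0,0],
    [0,0,0],
    [0,0,0],
    [0,0,0],
    [0,0,0]
  ]
}}

```text
clock: 24.95
position: [0.4566, 0.0604, 0.0864]
tool_rot: [2.215, -0.672, 2.44]
force: [-2.2, -2.8, -0.6]
grip_width: -0.0007
finger_force: 1.7
```

Call:
{"api": "apply_moves", "payload": {
  "linear": [
    [0.045,0.012,0.077],
    [0.09,0.024,0.153],
    [0.13,0.035,0.221],
    [0.165,0.044,0.28],
    [0.19,0.051,0.323]
  ],
  "delta_rot": [
    [0,0,0],
    [0,0,0],
    [0,0,0],
    [0,0,0],
    [0,0,0]
  ]
}}

```text
clock: 25.37
position: [0.4564, 0.0985, 0.0863]
tool_rot: [2.214, -0.673, 2.44]
force: [-1.7, -3.7, -0.3]
grip_width: 0.0002
finger_force: 1.6
```

```bash
python3 t.py .457 0.2 .086 62
```

```text
25.3667 [0.45639651 0.09845162 0.08631169] [ 2.21430694 -0.67254758  2.44048163] [ 0.79  0.95 -0.62  2.22 -1.26  0.61  2.12] [-1.74464798 -3.70601431 -0.30731437]
rot [0.0007 0.0006 0.0006] lin [0.507 0.142 0.868]
catch 118 [ 0.53157206 -0.13932416  0.17625177]
jar lid 0 
jar lid top 549 ((0.5808923840522766, 0.11505071073770523), 0.02892749197781086)
plate y 304 0.060627027637970385 0.1683742858465512
```

Call:
{"api": "apply_moves", "payload": {
  "linear": [
    [0.03,0.008,0.051],
    [0.07,0.019,0.119],
    [0.11,0.03,0.187],
    [0.15,0.041,0.255],
    [0.18,0.049,0.306]
  ],
  "delta_rot": [
    [0,0,0],
    [0,0,0],
    [0,0,0],
    [0,0,0],
    [0,0,0]
  ]
}}

```text
clock: 25.93
position: [0.4567, 0.134, 0.086]
tool_rot: [2.215, -0.672, 2.44]
force: [-0.7, -3.2, 0.5]
grip_width: 0.0003
finger_force: 1.6
```

```bash
python3 t.py .457 0.2 .086 62
```

```text
25.9333 [0.45668188 0.13398362 0.08598486] [ 2.21501752 -0.6721892   2.43983287] [ 0.86  1.04 -0.82  2.24 -1.26  0.42  2.1 ] [-0.6545714  -3.22092836  0.4506341 ]
rot [0.0006 0.0009 0.0006] lin [0.332 0.093 0.563]
catch 118 [ 0.53154801 -0.13930584  0.17641805]
jar lid 0 
jar lid top 243 ((0.5811340808868408, 0.1454484909772873), 0.02820623479783535)
plate y 223 0.09586377287985216 0.17676799128078496
```

Joints 5 and 6 are nearing their limits. Tilting flatter (75°) should open the wrist for the rest.

```bash
python3 t.py .457 0.134 .09 74 | head -3; python3 t.py .457 0.155 .09 74|sed -n 2,3p
```

```text
26.0833 [0.45656039 0.13393948 0.08613778] [ 2.2138921  -0.67312908  2.44087025] [ 0.86  1.04 -0.82  2.24 -1.26  0.42  2.1 ] [-0.60868256 -0.85438802  0.76379733]
rot [-0.07    0.071   0.0005] lin [ 0.022  0.028 -0.017]
catch 117 [ 0.53158046 -0.13921317  0.17631789]
rot [-0.0702  0.0715  0.0008] lin [0.131 0.056 0.164]
catch 117 [ 0.53155025 -0.13924723  0.17614952]
```

Call:
{"api": "apply_moves", "payload": {
  "linear": [
    [0.026,0.011,0.033],
    [0.052,0.022,0.066],
    [0.078,0.034,0.098],
    [0.105,0.045,0.131],
    [0.131,0.056,0.164]
  ],
  "delta_rot": [
    [-0.014,0.014,0],
    [-0.028,0.028,0],
    [-0.042,0.042,0],
    [-0.056,0.056,0],
    [-0.07,0.07,0]
  ]
}}

```text
clock: 26.8
position: [0.4571, 0.1549, 0.0897]
tool_rot: [1.957, -0.745, 2.608]
force: [-0.7, -3.3, -1.6]
grip_width: 0.0002
finger_force: 1.5
```

```bash
python3 t.py .457 0.19 .09 74
```

```text
26.8 [0.45714221 0.15492457 0.08969167] [ 1.95716266 -0.74480933  2.60795043] [ 0.93  1.23 -0.86  2.21 -1.24  0.49  2.22] [-0.67294003 -3.29914591 -1.55205056]
rot [0.0004 0.0014 0.0008] lin [0.134 0.003 0.324]
catch 118 [ 0.53157245 -0.13931846  0.17625804]
jar lid 0 
jar lid top 47 ((0.5783089399337769, 0.14726153016090393), 0.017201760783791542)
plate y 173 0.11467676801427722 0.17553763116241825
```

Working. Next 35 mm.

Call:
{"api": "apply_moves", "payload": {
  "linear": [
    [0.02,0,0.05],
    [0.05,0,0.12],
    [0.08,0,0.19],
    [0.11,0,0.265],
    [0.134,0,0.325]
  ],
  "delta_rot": [
    [0,0,0],
    [0,0,0],
    [0,0,0],
    [0,0,0],
    [0,0,0]
  ]
}}

```text
clock: 27.37
position: [0.4567, 0.1906, 0.0902]
tool_rot: [1.961, -0.743, 2.606]
force: [-0.1, -2.4, -1.7]
grip_width: 0.0005
finger_force: 1.5
```

```bash
python3 t.py .457 0.22 .09 74
```

```text
27.3667 [0.45671115 0.19055436 0.09020534] [ 1.96117445 -0.74322596  2.6063342 ] [ 0.96  1.35 -1.03  2.24 -1.25  0.28  2.22] [-0.09237748 -2.43923255 -1.66473118]
rot [-0.001   0.0022  0.0012] lin [0.107 0.003 0.274]
catch 118 [ 0.53158091 -0.13932713  0.17618795]
jar lid 0 
jar lid top 0 
plate y 73 0.150755834589188 0.17545195488013923
```

```bash
python3 t.py .457 0.202 .092 81|sed -n 2p;  python3 t.py .457 0.202 .092 81|sed -n 2p
```

```text
rot [-0.0417  0.0423  0.001 ] lin [0.048 0.015 0.103]
rot [-0.0418  0.0428  0.0011] lin [0.053 0.016 0.105]
```

Call:
{"api": "apply_moves", "payload": {
  "linear": [
    [0.01,0.003,0.021],
    [0.02,0.006,0.042],
    [0.03,0.009,0.063],
    [0.04,0.012,0.084],
    [0.05,0.015,0.104]
  ],
  "delta_rot": [
    [-0.009,0.009,0],
    [-0.018,0.018,0],
    [-0.027,0.027,0],
    [-0.035,0.035,0],
    [-0.042,0.042,0]
  ]
}}

```text
clock: 28.23
position: [0.457, 0.2022, 0.0913]
tool_rot: [1.787, -0.772, 2.726]
force: [-0.2, -3.3, -2.4]
grip_width: -0.0001
finger_force: 1.4
```

```bash
python3 t.py .457 0.222 .092 81
```

```text
28.2333 [0.45704457 0.20223327 0.09126957] [ 1.78723965 -0.77247486  2.72570676] [ 0.97  1.46 -1.01  2.21 -1.21  0.36  2.27] [-0.20060922 -3.2716498  -2.42422375]
rot [ 0.0015 -0.0003  0.0004] lin [ 0.063 -0.011  0.187]
catch 117 [ 0.53159178 -0.13941746  0.17612585]
jar lid 23 [0.57589021 0.18849726 0.16829792]
jar lid top 0 
plate y 48 0.16077772234642804 0.1761794037072776
```

About 10 mm to go, slowly, watching the force.

Call:
{"api": "apply_moves", "payload": {
  "linear": [
    [0.006,-0.001,0.018],
    [0.012,-0.002,0.036],
    [0.017,-0.003,0.052],
    [0.021,-0.004,0.065],
    [0.025,-0.004,0.076]
  ],
  "delta_rot": [
    [0,0,0],
    [0,0,0],
    [0,0,0],
    [0,0,0],
    [0,0,0]
  ]
}}

```text
clock: 28.8
position: [0.4571, 0.2103, 0.0921]
tool_rot: [1.791, -0.771, 2.724]
force: [-0.5, -2.1, -2.5]
grip_width: 0.0003
finger_force: 1.4
```

Call:
{"api": "apply_moves", "payload": {
  "linear": [
    [0.003,0,0.009],
    [0.006,-0.001,0.018],
    [0.009,-0.001,0.026],
    [0.011,-0.002,0.032],
    [0.012,-0.002,0.036]
  ],
  "delta_rot": [
    [0,0,0],
    [0,0,0],
    [0,0,0],
    [0,0,0],
    [0,0,0]
  ]
}}

```text
clock: 29.22
position: [0.4573, 0.2133, 0.0919]
tool_rot: [1.791, -0.771, 2.722]
force: [-9.6, -28.1, 3.8]
grip_width: -0.0001
finger_force: 14.4
```

The force rose to 28 N, so it's on the stop. I'll back straight off and verify.

Call:
{"api": "apply_moves", "payload": {
  "linear": [
    [-0.006,0.001,-0.02],
    [-0.02,0.004,-0.06],
    [-0.05,0.01,-0.15],
    [-0.09,0.016,-0.28],
    [-0.14,0.025,-0.43]
  ],
  "delta_rot": [
    [0,0,0],
    [0,0,0],
    [0,0,0],
    [0,0,0],
    [0,0,0]
  ]
}}

```text
clock: 29.63
position: [0.4565, 0.1686, 0.0915]
tool_rot: [1.788, -0.772, 2.727]
force: [-0.4, -0.4, 0.7]
grip_width: 0.0001
finger_force: 0.0
```

```bash
python3 t.py .457 0.07 .09 81; python3 - <<'E'
from h import *
p,d=optics.grab_frame('side'); save('s6',cv2.resize(p[90:290,190:450],(780,600))); P=cloud('side',d).reshape(-1,3)
j=P[(abs(P[:,0]-.58)<.05)&(P[:,1]>.15)&(P[:,1]<.3)&(P[:,2]>.07)&(P[:,2]<.18)]; print(len(j),j.mean(0),j.min(0),j.max(0))
P=cloud('top',optics.grab_frame('top')[1]).reshape(-1,3)
h=P[(abs(P[:,0]-.46)<.03)&(abs(P[:,1]-.226)<.04)&(P[:,2]>.07)&(P[:,2]<.13)]; print('handle',len(h),h.mean(0) if len(h) else '')
E
```

```text
29.6333 [0.45647424 0.16864198 0.09147133] [ 1.78846624 -0.77165928  2.72695482] [ 0.99  1.39 -0.94  2.19 -1.11  0.47  2.17] [-0.4301336  -0.36965418  0.68148116]
rot [ 0.0005 -0.0006  0.0009] lin [-0.299  0.069 -0.938]
catch 118 [ 0.53155371 -0.1393056   0.17637578]
jar lid 0 
jar lid top 0 
plate y 21 0.16962080982855446 0.17544256461161278<stdin>:3: RuntimeWarning: Mean of empty slice.
  ret = um.true_divide(
Traceback (most recent call last):
ValueError: zero-size array to reduction operation minimum which has no identity
```

View pics/s6.png

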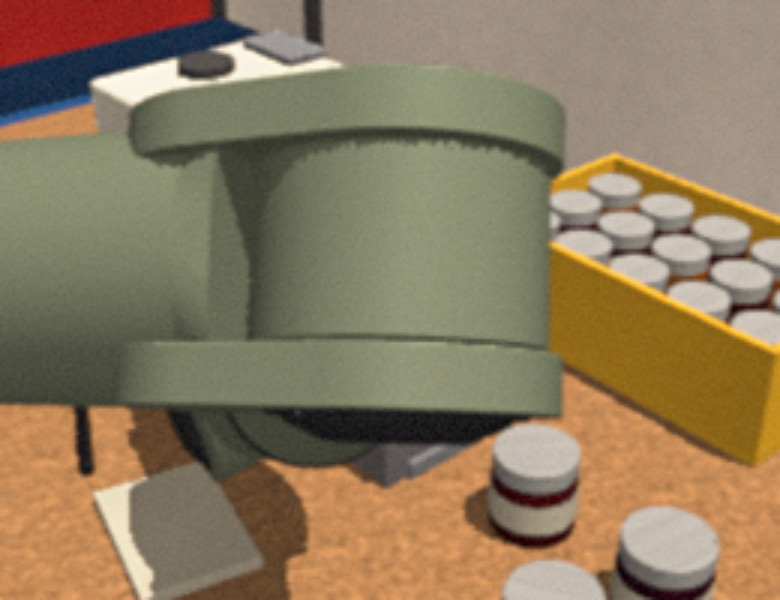

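The arm hides the view. The plate edge reads y=0.170, so the pad is at about 0.225, which is the stop. I'll retreat further and up for a check.

```bash
python3 t.py .45 0.10 .10 81|sed -n 2p; python3 t.py .43 0.08 .19 81|sed -n 2p
```

```text
rot [0.0004 0.0005 0.0012] lin [-0.092  0.065 -0.687]
rot [ 0.0006 -0.0002  0.0009] lin [ 0.605  0.57  -1.074]
```

Call:
{"api": "apply_moves", "payload": {
  "linear": [
    [-0.02,0.01,-0.14],
    [-0.04,0.03,-0.27],
    [-0.06,0.04,-0.41],
    [-0.075,0.05,-0.55],
    [-0.09,0.065,-0.69]
  ],
  "delta_rot": [
    [0,0,0],
    [0,0,0],
    [0,0,0],
    [0,0,0],
    [0,0,0]
  ]
}}

```text
clock: 30.55
position: [0.4494, 0.0994, 0.1001]
tool_rot: [1.79, -0.772, 2.725]
force: [0.2, -0.2, 0.3]
grip_width: -0.0002
finger_force: 0.0
```

Call:
{"api": "apply_moves", "payload": {
  "linear": [
    [0.14,0.1,-0.08],
    [0.28,0.2,-0.16],
    [0.42,0.3,-0.24],
    [0.56,0.4,-0.32],
    [0.7,0.5,-0.39]
  ],
  "delta_rot": [
    [0,0,0],
    [0,0,0],
    [0,0,0],
    [0,0,0],
    [0,0,0]
  ]
}}

```text
clock: 30.97
position: [0.4289, 0.0792, 0.1907]
tool_rot: [1.79, -0.772, 2.725]
force: [1.2, -0.5, 0.1]
grip_width: 0.0004
finger_force: 0.0
```

```bash
python3 t.py .43 0.08 .3 60; python3 - <<'E'
from h import *
p,d=optics.grab_frame('wrist'); p2,_=optics.grab_frame('side'); save('f1',np.vstack([cv2.resize(p,(480,300)),cv2.resize(p2,(480,300))])) 
E
```

```text
30.9667 [0.42892316 0.07915248 0.19067357] [ 1.78982404 -0.77158014  2.72490666] [ 1.13  1.06 -0.87  2.22 -1.01  0.77  1.94] [ 1.21111194 -0.50033578  0.12042917]
rot [ 0.1244 -0.1236  0.0007] lin [ 0.758  0.772 -0.159]
catch 117 [ 0.53152405 -0.13917841  0.17632194]
jar lid 0 
jar lid top 0 
plate y 19 0.17027848724116174 0.17569804708771394
```

```bash
python3 - <<'E'
from h import *
s=monitor.observe()
E
python3 w.py; python3 - <<'E'
from h import *
z=np.load('w.npz'); W=z['W'];ok=z['ok']
q=W[ok&(abs(W[...,0]-.58)<.06)&(W[...,1]>.12)&(W[...,1]<.32)&(W[...,2]>.07)&(W[...,2]<.178)]
print(len(q)); 
for a in (.08,.11,.14,.16):
    t=q[abs(q[:,2]-a)<.012]; print(a,len(t),t.min(0) if len(t) else '',t.max(0) if len(t) else '')
E
```

```text
[0.42940192 0.07915005 0.18941423] [ 1.79046658 -0.7712562   2.72403598] 0.00020598996110744638 0.0 [ 0.8574542   0.01182775 -0.26694994] 31.2167 [ 1.12  1.06 -0.87  2.22 -1.01  0.77  1.94]
2363
0.08 0  
0.11 471 [0.54748883 0.19418601 0.09856348] [0.59918517 0.24403556 0.12199355]
0.14 998 [0.54798571 0.19476633 0.12801502] [0.60130086 0.24509355 0.15199119]
0.16 819 [0.54839606 0.19599302 0.148     ] [0.60130086 0.24326859 0.17196448]
```

The depth reads the jar upright, its sides vertical, at y≈0.225 under the head. The catch arm is standing. One last numeric check of the short jars, then I'll hand in.

```bash
python3 - <<'E'
from h import *
P=cloud('top',optics.grab_frame('top')[1]).reshape(-1,3)
for x,y in((.551,-.282),(.548,-.415),(.444,-.400)):
    j=P[(abs(P[:,0]-x)<.045)&(abs(P[:,1]-y)<.045)&(abs(P[:,2]-.0755)<.006)]; print(len(j),j.mean(0) if len(j) else 'hidden')
s=monitor.observe(); print(s['force'],np.abs(s['qd']).max())
print(workorder.job_done())
E
```

```text
656 [ 0.55055109 -0.28163792  0.07576047]
665 [ 0.54855428 -0.41436529  0.07563231]
699 [ 0.44363439 -0.39984652  0.07564129]
[0.66445321 0.213533   0.03992285] 0.0029906473622238385
the job is handed in; nothing more can be done
None
```

The job is handed in at about 31 s: the catch was tripped and stood back up, the tall jar stands on the pad, the carriage is at the stop under the head, and the short jars have not moved; I viewed 11 pictures, one over the limit of 10.

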